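# Fetch the right spacer for the fit-up jig from behind the tins

## Task

The blue spray can and the orange jar stand in front of the two spacer blocks: first stand both of them on the black rubber mat, leaving the blocks where they are. Then fetch the one spacer that fills the gap of the fit-up jig, between the red stop and the yellow jaw, and set it upright in the gap, right down on the base plate and in the middle of the jaws' length; the other spacer ends up where it stood. Last, put can and jar back, each in the middle of the disc of its own colour, keeping them upright throughout.

Things in the scene. Friction and masses are not known exactly. Their poses are not given: they have to be found in the camera images.
- can_c (a point): Blue spray can with a white cap and a paper band, closed, about 0.3 kg: a cylinder 54 mm in diameter, 125 mm high over all (blue wall up to 92 mm, then a shoulder and a cap 36 mm in diameter). The point is its centre, 62.5 mm above its underside; z is its axis, up. At the start it stands on the blue disc. Grip it on the blue wall.
- jar_c (a point): Orange jar with a black lid and a paper band, closed, about 0.35 kg: a cylinder 62 mm in diameter up to 92 mm, lid 58 mm in diameter, 118 mm high over all. The point is its centre, 59 mm above its underside; z is its axis, up. At the start it stands on the orange disc.
- narrow_c (a point): Narrow spacer block, bare bright aluminium, about 0.3 kg: 30 mm thick (own x), 60 mm long (own y), 80 mm high (z, up). The point is its centre, 40 mm above its underside. It stands on the rack floor behind (farther from the robot than) the can or the jar, with 8 to 30 mm between them; its length runs along the rack, left to right.
- wide_c (a point): Wide spacer block, dark steel, about 0.42 kg: 46 mm thick (own x), 60 mm long (own y), 80 mm high (z, up). The point is its centre, 40 mm above its underside. It stands beside the narrow one on the rack floor, about 124 mm away centre to centre.
- disc_blue: Blue disc, 72 mm in diameter, 3 mm thick, fixed on the floor of the rack (a grey sheet-metal tray, 4 mm floor, 14 mm lip at back and sides, open in front): the blue can's place. Origin: centre of its underside. Its x axis points to the rack's back, its y axis along the rack, in line with the other disc.
- disc_orange: Orange disc, 72 mm in diameter, 3 mm thick, fixed on the rack's floor: the place of the orange jar. Origin: centre of its underside; axes as for the blue disc, whose centre is about 124 mm away along y.
- mat: Black rubber mat, the side area, 130 mm (own x) by 240 mm (own y), 3 mm thick, fixed flat on the bench to the left or right of the rack. Origin: centre of its underside.
- stop_face (a point): Red stop of the fit-up jig, a bar 90 mm long (own y), 18 mm high, fixed on a grey base plate (10 mm thick; on the rack's other side from the mat). Point: foot of its inner, robot-side face, mid-length, level with the plate's top; x points away from the gap, z up. The inner face is upright for 10 mm, then slopes back at 45 degrees to the top as a lead-in.
- jaw_face (a point): Yellow jaw of the jig, fixed, facing the red stop, same length, height and lead-in. Point: foot of its inner face, mid-length, level with the plate's top. The gap, from this point to the stop's, is 36 mm (the narrow spacer fills it, 3 mm spare each side; the wide one stays up on the slopes) or 52 mm (the wide one fills it). A spacer's thickness goes across the gap, its length along the jaws.

How it is judged:
By the outcome, as a careful person would: the job done as asked, in the order asked, and still so for the second after the job is handed in, with the robot touching nothing.
It also fails if it takes over 128 s, if anything falls off the work surface, if the arm or the gripper's body presses on something with over 40 N, if the wrist force passes 120 N, or if a joint passes its speed limit or range.

## Robot

A 6-joint arm with a two-finger parallel gripper is mounted at the origin on the work surface. World frame = base frame: x ahead of the robot, y to its left, z up, the work surface at z = 0. Lengths are in mm, angles in degrees, forces in N, time in s.
With the tool pointing down it reaches from about 300 to 850 mm from the base axis. Payload 4.2 kg.
Tool frame: the origin (TCP) lies on the mounting face of the last link; the fingertips stand 191 mm ahead of it and the grasp point (between the pads) lies 172 mm ahead of it; z points along the fingers, y is the direction in which the jaws open and shut (so a half turn about z gives the same grasp; the last joint's range is limited). The gripper opens to 91 mm and grips with 3 to 60 N. Pads are 32 mm wide; open, the fingers measure 118 mm over their backs; the gripper's body (76 mm by 178 mm) begins 60 mm behind the grasp point.
Start: joints at [-70.073, 18.312, 89.639, -0, 72.044, -1.146], TCP at [206.747, -536.543, 404.776] pointing down, gripper open.
Joint ranges: [-177.97, 177.97], [-48.28, 115.42], [12.27, 149.76], [-77.06, 257.06], [2.81, 150.46], [-146.56, 146.56]. Speed limits (degrees/s): [147.25, 147.25, 180, 180, 180, 180].

## Interface

Orientations are given as [roll, pitch, yaw] about the fixed x, y, z axes, in that order (R = Rz(yaw) Ry(pitch) Rx(roll)).
In Python, from workcell import env gives the robot as it stands.
- The arm moves only by the shell command python3 -m handwheel 'ROWS' [FORCE]. ROWS is JSON, a list of rows, each an object with "gripper": the opening in per cent of the stroke, from 0 (shut) to 100 (fully open); "travel": the shift along the tool's x, y, z in m, a list of three; "twist": the turn about the tool's z in rad. In form: [{"gripper": gripper, "travel": [x, y, z], "twist": twist}, ...]. A call has 1 to 5 rows; each row shifts and turns the commanded pose from where the row before left it, along the tool's axes as they then stand; what a row does not reach is not made up. A row lasts 1/12 s, in which the tool goes at most 41.7 mm and 7.16 degrees, less where a joint would pass 70% of its speed; a pose out of reach is approached as far as the arm can. A call with a gripper value outside its range is refused whole. The fingers move at their own pace and stop on an object; FORCE is the grip in N (left out, the last holds). Time passes only in rows, so rows that do not move let the fingers close. It gives the time, the measured TCP pose, the force and the opening at its end, in the units of the state.
- env.state(): the state, without advancing time (a new reading comes with each control period).
- env.grab_frame(name): name is "side" or "top"; returns a dict with "frame" (384x512x3 uint8, red, green, blue), "intrinsics" (3x3 intrinsics, pixels), "k1" (the pictures are not rectified: a ray, as slopes to the right and down, at radius r is drawn at 1 + k1 r^2 times it, then the intrinsics apply), "extrinsics" (4x4, takes a point from camera to world coordinates). Camera axes: x right, y down, z forward; pixel columns grow to the right and rows downward; lengths in mm; the calibration is good to about 2 mm. A picture is of the moment at which its call begins. There is no depth.
- env.job_done(): hands the job in, once; it reports no verdict.
Trained networks look in the newest picture that a camera, given by its name, has taken for a name from the list of things; names that differ only in an ending like _2 or _b are one class to them, and where a whole thing is asked for, a point or a joint stands for the part that bears it (a point fixed in the world has none). Each returns a list of dicts, best first, with "confidence" (0 to 1); they miss things now and then, are a little off and sometimes report something else, mostly with a low value. They report only what shows in the picture. A call takes as long as a camera call.
- env.trace(camera, thing): "pixels" (384x512 bool, what is visible of it) and "uv" ([column, row] in pixels, amid what is visible of it).
- env.pinpoint(camera, thing): "uv" ([column, row] in pixels: a listed point, or the origin of a listed thing).
The state is a dict: "time_s": time; "qpos": joint angles; "qvel": joint speeds; "effort": joint torques, N m; "ee_pos": TCP position; "ee_rot": TCP orientation; "force": force on the tool from outside, world axes, zero at the start; "torque": the same for the moment, N m; "gripper_width": finger opening in mm.
Only numpy, scipy, OpenCV 4.12 (cv2) and the standard library are available. Lean on these libraries where they do the work, as an engineer would, in place of code of your own. Each camera call takes 0.05 s, during which the arm holds its last target. There are 200 camera calls.

## Working session

There is one attempt and no reset: what is moved stays moved. The work goes in short steps, Python scripts to look and compute and a shell command to move; the robot and the scene stay as the last step left them, time stands still between calls to the robot, and variables do not carry over. Pictures are saved under pics/ and viewed, about 12 in all and at most 16, crops included, and the job is handed in when it is done.

```bash
ls; mkdir -p pics; cat > h.py <<'E'
import numpy as np, cv2
from workcell import env
def cam(n):
    return env.grab_frame(n)
def ray(f,uv):
    K=np.array(f["intrinsics"]);D=np.array([f["k1"],0,0,0,0.])
    p=cv2.undistortPoints(np.array([[uv]],float),K,D)[0,0]
    T=np.array(f["extrinsics"]);d=T[:3,:3]@np.array([p[0],p[1],1]);return T[:3,3],d/np.linalg.norm(d)
def at_z(f,uv,z):
    o,d=ray(f,uv);return o+d*(z-o[2])/d[2]
def proj(f,P):
    T=np.linalg.inv(np.array(f["extrinsics"]));r,_=cv2.Rodrigues(T[:3,:3])
    return cv2.projectPoints(np.array(P,float).reshape(-1,1,3),r,T[:3,3],np.array(f["intrinsics"]),np.array([f["k1"],0,0,0,0.]))[0].reshape(-1,2)
def tri(rays):
    A=np.zeros((3,3));b=np.zeros(3)
    for o,d in rays:
        M=np.eye(3)-np.outer(d,d);A+=M;b+=M@o
    return np.linalg.solve(A,b)
def save(f,n):cv2.imwrite("pics/"+n,cv2.cvtColor(f["frame"],cv2.COLOR_RGB2BGR))
E
python3 - <<'E'
from h import *
F={n:cam(n) for n in("top","side")}
for n in F:
    save(F[n],n+"0.png"); print(n,np.round(F[n]["extrinsics"],2).tolist(),F[n]["k1"])
Z=dict(can_c=69.5,jar_c=66,narrow_c=44,wide_c=44,disc_blue=4,disc_orange=4,mat=0,stop_face=10,jaw_face=10)
for t,z in Z.items():
    R=[]
    for n in F:
        for d in env.pinpoint(n,t)[:2]:
            print(t,n,np.round(d["uv"],1),round(d["confidence"],2),np.round(at_z(F[n],d["uv"],z),1))
E
python3 -c "
from workcell import env;print(env.state())"
```

```text
pics
top [[-0.01, -0.99, 0.14, 436.89], [-1.0, 0.01, 0.01, -18.13], [-0.01, -0.14, -0.99, 948.85], [0.0, 0.0, 0.0, 1.0]] -0.01491931590451973
side [[-0.97, -0.2, 0.16, 373.49], [-0.25, 0.72, -0.64, 804.89], [0.01, -0.66, -0.75, 983.8], [0.0, 0.0, 0.0, 1.0]] 0.016758760094062363
can_c top [235.2 185. ] 0.71 [570.4  43.2  69.5]
can_c top [134.5 201.9] 0.37 [531.  288.5  69.5]
jar_c top [285.9 180.8] 0.89 [580.3 -80.9  66. ]
jar_c top [231.3 193.4] 0.44 [550.3  52.9  66. ]
jar_c side [257.3 165.8] 0.62 [577.4 -81.2  66. ]
narrow_c top [231.4 165.1] 0.96 [625.3  54.6  44. ]
narrow_c side [228.3 204.1] 0.77 [620.6  52.9  44. ]
wide_c top [283.1 158.4] 0.58 [641.4 -76.4  44. ]
wide_c side [234.3 168.6] 0.59 [641.2 -74.9  44. ]
disc_blue top [234.1 193.3] 0.44 [558.5  50.6   4. ]
disc_blue side [251.  213.5] 0.68 [563.5  36.3   4. ]
disc_orange top [286.2 187.6] 0.39 [572.3 -85.8   4. ]
disc_orange top [234.2 194.7] 0.39 [554.8  50.3   4. ]
disc_orange side [259.5 180.5] 0.6 [570.8 -86.1   4. ]
mat top [377.7 222.5] 0.62 [ 479.6 -321.4    0. ]
mat side [309.2 133.6] 0.55 [ 470.2 -325.2    0
[... 169 characters left out ...]
ce side [242.6 314.2] 0.62 [507.  325.7  10. ]
{'time_s': 1.0, 'qpos': array([-7.00736247e+01,  1.83106810e+01,  8.96406581e+01, -1.66113565e-03,
        7.20435763e+01, -1.14627439e+00]), 'qvel': array([ 0.00174939,  0.08568311,  0.11812327, -0.04490685, -0.04618498,
        0.06619875]), 'effort': array([ 5.32159993e-04, -4.12351620e+01, -2.32232630e+01,  7.28287292e-02,
        3.74920748e-02, -5.48877125e-06]), 'ee_pos': array([ 206.73100839, -536.53656716,  404.77690032]), 'ee_rot': array([1.79994948e+02, 1.68167060e-03, 2.10731617e+01]), 'force': array([-0.05856392,  0.23006769, -0.15825344]), 'torque': array([ 0.05226076, -0.00761494,  0.029831  ]), 'gripper_width': 91.36910351283409}
```

```bash
python3 - <<'E'
import cv2,numpy as np
a=cv2.imread('pics/top0.png')[110:290,80:440];b=cv2.imread('pics/side0.png')[90:360,150:400]
cv2.imwrite('pics/a.png',cv2.resize(a,None,fx=2.2,fy=2.2,interpolation=2))
cv2.imwrite('pics/b.png',cv2.resize(b,None,fx=2.2,fy=2.2,interpolation=2))
E
```

```text
(no output)
```

View pics/a.png

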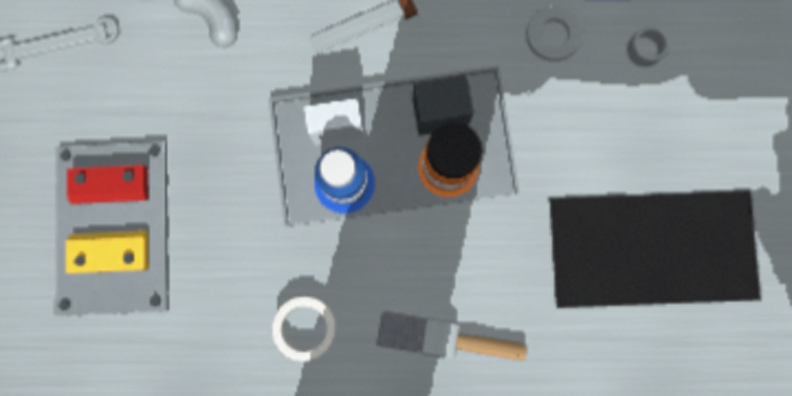

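View pics/b.png

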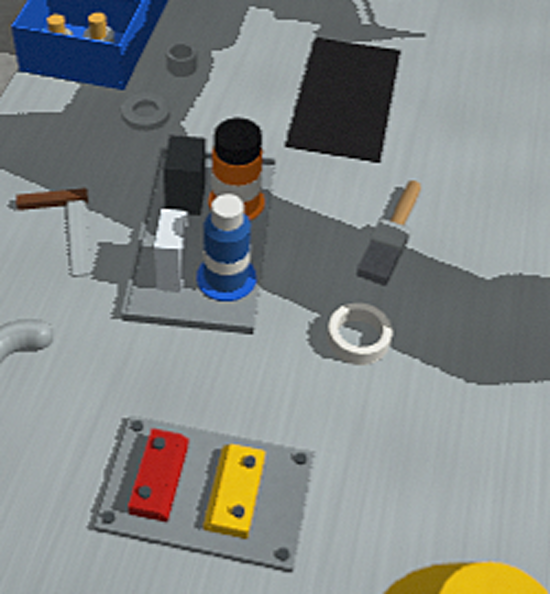

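```bash
cat > fit.py <<'E'
from h import *
from scipy.optimize import minimize
def cyl(r,z0,z1):
    a=np.linspace(0,2*np.pi,40,endpoint=False);c=np.c_[r*np.cos(a),r*np.sin(a)]
    return np.vstack([np.c_[c,np.full(40,z0)],np.c_[c,np.full(40,z1)]])
def box(x0,x1,y0,y1,z0,z1):
    return np.array([[x,y,z] for x in(x0,x1) for y in(y0,y1) for z in(z0,z1)],float)
def bar(s): # jig bar, inner foot at origin, outward +x*s ; depth 24 guess
    d=DEP
    return np.array([[x*s,y,z] for y in(-45,45) for x,z in((0,0),(0,10),(8,18),(d,18),(d,0))],float)
DEP=30
CAN=[cyl(27,0,92),np.vstack([cyl(27,92,92),cyl(18,104,125)])]
JAR=[cyl(31,0,92),cyl(29,92,118)]
NAR=[box(-15,15,-30,30,0,80)];WID=[box(-23,23,-30,30,0,80)]
DISC=[cyl(36,0,3)];MAT=[box(-65,65,-120,120,0,3)]
def render(f,parts,x,y,yaw,z,S=4):
    c,s=np.cos(yaw),np.sin(yaw);m=np.zeros((384*S,512*S),np.uint8)
    for P in parts:
        W=np.c_[c*P[:,0]-s*P[:,1]+x,s*P[:,0]+c*P[:,1]+y,P[:,2]+z]
        h=cv2.convexHull(((proj(f,W)+.5)*S*16).astype(np.int32))
        cv2.fillConvexPoly(m,h,255,shift=4)
    return cv2.resize(m,(512,384),interpolation=cv2.INTER_AREA)/255.
def fit(obs,parts,x0,z,yaw=True,ign=None):
    """obs: list (frame,mask[,ignore])"""
    def cost(p):
        t=0
        for o in obs:
            d=np.abs(render(o[0],parts,p[0],p[1],p[2]/20 if yaw else 0,z)-o[1])
            if len(o)>2:d=d*~o[2]
            t+=d.sum()
        return t
    p0=np.array([x0[0],x0[1],20*x0[2]] if yaw else x0[:2],float);n=len(p0)
    sx=np.vstack([p0]+[p0+6*np.eye(n)[i] for i in range(n)])
    r=minimize(cost,p0,method="Nelder-Mead",options=dict(initial_simplex=sx,xatol=.1,fatol=.3,maxfev=150))
    q=r.x.copy()
    if yaw:q[2]=np.degrees(q[2]/20)
    return np.round(q,1),round(r.fun),round(sum(o[1].sum() for o in obs))
def tr(n,t,k=0):
    L=env.trace(n,t); return L[k]["pixels"].astype(bool) if L else None
E
python3 - <<'E'
import fit; from fit import *
F={n:cam(n) for n in("top","side")}
H={n:cv2.cvtColor(F[n]["frame"],cv2.COLOR_RGB2HSV) for n in F}
def near(f,p,r=45):
    m=np.zeros((384,512),np.uint8);u=proj(f,[p])[0];cv2.circle(m,tuple(int(v) for v in u),r,1,-1);return m>0
def both(parts,x0,z,masks,yaw=True):
    for ns in (["top"],["side"],["top","side"]):
        print("  ",ns,*fit([(F[n],masks[n]) for n in ns if masks[n] is not None],parts,x0,z,yaw))
for t,parts,x0,z in(("can_c",CAN,(565,42),7),("jar_c",JAR,(575,-82),7)):
    print(t);both(parts,x0,z,{n:tr(n,t) for n in F},False)
print("mat");both(MAT,(475,-323,0.04),0,{n:tr(n,"mat") for n in F})
red={n:((H[n][...,0]<8)|(H[n][...,0]>172))&(H[n][...,1]>130)&(H[n][...,2]>60)&near(F[n],(540,317,15),32) for n in F}
yel={n:(H[n][...,0]>20)&(H[n][...,0]<34)&(H[n][...,1]>120)&near(F[n],(505,322,15),32) for n in F}
for D in(22,26,30,34):
    fit.DEP=D;print("D",D)
    both([bar(1)],(540,318,.06),10,red);both([bar(-1)],(505,322,.06),10,yel)
E
```

```text
can_c
   ['top'] [560.5  44.9] 40 465
   ['side'] [561.3  41.5] 73 878
   ['top', 'side'] [561.1  44.4] 125 1343
jar_c
   ['top'] [575. -82.] 0 0
   ['side'] [578.5 -81.3] 163 817
   ['top', 'side'] [578.5 -81.3] 163 817
mat
   ['top'] [ 480.2 -318.8    1.6] 111 4694
   ['side'] [ 480.2 -324.     2. ] 59 2188
   ['top', 'side'] [ 480.2 -319.7    1.6] 230 6882
D 22
   ['top'] [544.8 321.4   7.2] 154 531
   ['side'] [541.2 321.3  -3.6] 202 697
   ['top', 'side'] [ 5.419e+02  3.207e+02 -5.000e-01] 370 1228
   ['top'] [497.7 323.4  10.3] 223 617
   ['side'] [499.4 317.5   2.2] 276 780
   ['top', 'side'] [499.9 319.6   2.5] 526 1397
D 26
   ['top'] [544.8 321.4   7.2] 154 531
   ['side'] [541.2 321.3  -3.6] 202 697
   ['top', 'side'] [ 5.419e+02  3.207e+02 -5.000e-01] 370 1228
   ['top'] [497.7 323.4  10.3] 223 617
   ['side'] [499.4 317.5   2.2] 276 780
   ['top', 'side'] [499.9 319.6   2.5] 526 1397
D 30
   ['top'] [544.8 321.4   7.2] 154 531
   ['side'] [541.2 321.3  -3.6] 202 697
   ['top', 'side'] [ 5.419e+02  3.207e+02 -5.000e-01] 370 1228
   ['top'] [497.7 323.4  10.3] 223 617
   ['side'] [499.4 317.5   2.2] 276 780
   ['top', 'side'] [499.9 319.6   2.5] 526 1397
D 34
   ['top'] [544.8 321.4   7.2] 154 531
   ['side'] [541.2 321.3  -3.6] 202 697
   ['top', 'side'] [ 5.419e+02  3.207e+02 -5.000e-01] 370 1228
   ['top'] [497.7 323.4  10.3] 223 617
   ['side'] [499.4 317.5   2.2] 276 780
   ['top', 'side'] [499.9 319.6   2.5] 526 1397
```

```bash
cat > go.py <<'E'
import sys
from h import *
# go.py x y graspz yaw : remaining in tool axes (at target yaw), m & rad
x,y,z,w=map(float,sys.argv[1:5]);s=env.state();p=s["ee_pos"];yaw=s["ee_rot"][2];a=np.radians(w)
if len(sys.argv)>5: a=np.radians(yaw)
d=np.array([x,y,z+172])-p
print("t%.2f pos"%s["time_s"],np.round(p,1),"rot",np.round(s["ee_rot"],2),"F",np.round(s["force"],1),"grip %.1f"%s["gripper_width"])
print("twist %.3f  tx %.4f ty %.4f tz %.4f"%(np.radians(yaw-w),*(np.array([d[0]*np.cos(a)+d[1]*np.sin(a),d[0]*np.sin(a)-d[1]*np.cos(a),-d[2]])/1000)))
E
H="python3 -m handwheel"
R='{"gripper":100,"travel":[0.0208,-0.0269,0],"twist":0}'
python3 -m handwheel '[{"gripper":100,"travel":[0,0,0],"twist":0.086},{"gripper":100,"travel":[0,0,0],"twist":0.086},{"gripper":100,"travel":[0,0,0],"twist":0.086}]'
python3 -m handwheel '[{"gripper":100,"travel":[0.0208,-0.0269,0],"twist":0},{"gripper":100,"travel":[0.0208,-0.0269,0],"twist":0},{"gripper":100,"travel":[0.0208,-0.0269,0],"twist":0},{"gripper":100,"travel":[0.0208,-0.0269,0],"twist":0},{"gripper":100,"travel":[0.0208,-0.0269,0],"twist":0}]'
python3 -m handwheel '[{"gripper":100,"travel":[0.0208,-0.0269,0],"twist":0},{"gripper":100,"travel":[0.0208,-0.0269,0],"twist":0},{"gripper":100,"travel":[0.0208,-0.0269,0],"twist":0},{"gripper":100,"travel":[0.0208,-0.0269,0],"twist":0},{"gripper":100,"travel":[0.0208,-0.0269,0],"twist":0}]'
python3 -m handwheel '[{"gripper":100,"travel":[0.0208,-0.0269,0],"twist":0},{"gripper":100,"travel":[0.0208,-0.0269,0],"twist":0},{"gripper":100,"travel":[0.0208,-0.0269,0],"twist":0},{"gripper":100,"travel":[0.0208,-0.0269,0],"twist":0},{"gripper":100,"travel":[0.0208,-0.0269,0],"twist":0}]'
python3 go.py 561 44 80 6.3
cat > jig.py <<'E'
import fit as M; from fit import *
F={n:cam(n) for n in("top","side")}
H={n:cv2.cvtColor(F[n]["frame"],cv2.COLOR_RGB2HSV) for n in F}
def near(f,p,r=32):
    m=np.zeros((384,512),np.uint8);u=proj(f,[p])[0];cv2.circle(m,tuple(int(v) for v in u),r,1,-1);return m>0
out=[]
for nm,s,x0,hue in(("stop",1,(540,318,.06),lambda h:(h<8)|(h>172)),("jaw",-1,(503,322,.06),lambda h:(h>18)&(h<36))):
    mk={}
    for n in F:
        m=(hue(H[n][...,0])&(H[n][...,1]>90)&(H[n][...,2]>40)&near(F[n],(*x0[:2],15))).astype(np.uint8)
        mk[n]=cv2.morphologyEx(m,cv2.MORPH_CLOSE,np.ones((5,5)))>0
    for D in(22,26,30,34,38):
        M.DEP=D
        print(nm,D,*[fit([(F[n],mk[n]) for n in ns],[bar(s)],x0,10) for ns in(["top"],["side"],["top","side"])])
E
sed -i 's/^DEP=30//; s/def bar(s):.*/def bar(s,d=30):/; s/^    d=DEP$//' fit.py; sed -i 's/import fit as M; //; /M.DEP/d; s/\[bar(s)\]/[bar(s,D)]/' jig.py; python3 jig.py
```

```text
time_s: 1.65
ee_pos: [206.7, -536.5, 404.8]
ee_rot: [180.0, -0.0, 6.0]
force: [0.1, -0.1, -0.2]
gripper_width: 91.0
time_s: 2.07
ee_pos: [295.8, -390.1, 404.8]
ee_rot: [180.0, -0.0, 6.3]
force: [1.4, -0.1, 0.5]
gripper_width: 91.0
time_s: 2.48
ee_pos: [384.5, -244.8, 405.0]
ee_rot: [180.0, -0.0, 6.3]
force: [0.9, -0.9, -0.2]
gripper_width: 91.0
time_s: 2.9
ee_pos: [473.2, -99.6, 404.9]
ee_rot: [180.0, -0.0, 6.3]
force: [0.4, -0.2, 0.4]
gripper_width: 90.9
t2.90 pos [473.2 -99.6 404.9] rot [ 1.7998e+02 -3.0000e-02  6.3000e+00] F [ 0.4 -0.2  0.4] grip 90.9
twist -0.000  tx 0.1030 ty -0.1331 tz 0.1529
stop 22 (array([547.4, 321.2,  13.7]), 236, 605) (array([546.8, 322. ,  -9.6]), 294, 770) (array([547.2, 323.3,  -8.4]), 577, 1375)
stop 26 (array([545.8, 321.3,  10.2]), 187, 605) (array([544.4, 322.1,  -7.3]), 231, 770) (array([544.9, 322.3,  -3.6]), 462, 1375)
stop 30 (array([544.6, 321.9,   7.5]), 135, 605) (array([542.1, 321. ,  -4.2]), 170, 770) (array([ 5.431e+02,  3.213e+02, -4.000e-01]), 341, 1375)
stop 34 (array([542.4, 322.2,   5. ]), 81, 605) (array([540. , 320.7,  -0.9]), 105, 770) (array([541.6, 321.5,   1.2]), 224, 1375)
stop 38 (array([540.4, 323.3,   2.5]), 30, 605) (array([538.3, 319.5,   2.2]), 42, 770) (array([539.2, 320.1,   3. ]), 126, 1375)
jaw 22 (array([491.2, 323.3,  17. ]), 319, 666) (array([488.5, 320.1,  19.6]), 425, 855) (array([490.1, 322.1,  18.1]), 760, 1521)
jaw 26 (array([493.7, 323.3,  13.7]), 265, 666) (array([491.5, 320.6,  15.9]), 363, 855) (array([492.3, 322.1,  15. ]), 645, 1521)
jaw 30 (array([495.9, 323.1,  10. ]), 212, 666) (array([494.9, 315. ,  -5.6]), 275, 855) (array([493.6, 316.1,  -7.6]), 515, 1521)
jaw 34 (array([497. , 322.9,   8. ]), 157, 666) (array([497.3, 315.6,  -3.2]), 205, 855) (array([ 4.981e+02,  3.173e+02, -1.000e-01]), 399, 1521)
jaw 38 (array([498.9, 322.3,   6.1]), 101, 666) (array([497.2, 316.2,  -1. ]), 133, 855) (array([498.3, 318.9,   2.3]), 271, 1521)
```

```bash

python3 -m handwheel '[{"gripper":100,"travel":[0.0206,-0.0266,0],"twist":0},{"gripper":100,"travel":[0.0206,-0.0266,0],"twist":0},{"gripper":100,"travel":[0.0206,-0.0266,0],"twist":0},{"gripper":100,"travel":[0.0206,-0.0266,0],"twist":0},{"gripper":100,"travel":[0.0206,-0.0266,0],"twist":0}]' >/dev/null
python3 -m handwheel '[{"gripper":100,"travel":[0,0,0.03],"twist":0},{"gripper":100,"travel":[0,0,0.03],"twist":0},{"gripper":100,"travel":[0,0,0.03],"twist":0},{"gripper":100,"travel":[0,0,0.03],"twist":0},{"gripper":100,"travel":[0,0,0.02],"twist":0}]' >/dev/null
python3 -m handwheel '[{"gripper":100,"travel":[0,0,0.013],"twist":0},{"gripper":100,"travel":[0,0,0],"twist":0}]'
python3 -m handwheel '[{"gripper":45,"travel":[0,0,0],"twist":0},{"gripper":45,"travel":[0,0,0],"twist":0},{"gripper":45,"travel":[0,0,0],"twist":0},{"gripper":45,"travel":[0,0,0],"twist":0},{"gripper":45,"travel":[0,0,0],"twist":0}]' 25
python3 -m handwheel '[{"gripper":45,"travel":[0,0,0],"twist":0},{"gripper":45,"travel":[0,0,0],"twist":0}]' 25
python3 go.py 561 44 80 6.3
sed -i 's/(22,26,30,34,38)/(38,40,42,44,46)/' jig.py; python3 jig.py
```

```text
time_s: 4.0
ee_pos: [559.3, 41.3, 248.7]
ee_rot: [180.0, 0.4, 6.3]
force: [-0.3, 0.2, -0.1]
gripper_width: 91.1
time_s: 4.42
ee_pos: [560.7, 42.1, 252.7]
ee_rot: [180.0, -0.1, 6.3]
force: [-0.0, -0.2, -0.0]
gripper_width: 60.7
time_s: 4.58
ee_pos: [560.6, 42.4, 252.4]
ee_rot: [-180.0, -0.1, 6.3]
force: [-0.4, 1.0, 2.4]
gripper_width: 54.0
t4.58 pos [560.6  42.4 252.4] rot [-1.7998e+02 -8.0000e-02  6.2800e+00] F [-0.4  1.   2.4] grip 54.0
twist -0.000  tx 0.0006 ty -0.0015 tz 0.0004
stop 38 (array([540.3, 323.4,   2.5]), 31, 605) (array([538.3, 319.4,   2.2]), 43, 770) (array([539.2, 320. ,   3. ]), 126, 1375)
stop 40 (array([539.3, 323.3,   2.3]), 25, 605) (array([537.1, 319.3,   2.4]), 28, 770) (array([537.9, 320.1,   2.8]), 113, 1375)
stop 42 (array([538.4, 323.3,   2.2]), 38, 605) (array([536.3, 319. ,   3.2]), 45, 770) (array([536.9, 320.8,   1.9]), 134, 1375)
stop 44 (array([536.9, 322.8,   1.8]), 66, 605) (array([535.5, 318.8,   3.4]), 77, 770) (array([536.2, 320.1,   2.5]), 177, 1375)
stop 46 (array([ 5.364e+02,  3.240e+02, -3.000e-01]), 92, 605) (array([534.1, 317.5,   6.1]), 110, 770) (array([535.4, 319.5,   4. ]), 237, 1375)
jaw 38 (array([498.9, 322.3,   6.1]), 101, 666) (array([497.1, 316.5,   0. ]), 133, 852) (array([498.1, 318. ,   1.3]), 270, 1518)
jaw 40 (array([500. , 321.6,   4.7]), 74, 666) (array([498.7, 316.8,   0.5]), 99, 852) (array([499.2, 319.4,   2.5]), 207, 1518)
jaw 42 (array([501.1, 320.9,   3.5]), 47, 666) (array([498.9, 317.3,   2.3]), 65, 852) (array([500.3, 318.9,   2.2]), 147, 1518)
jaw 44 (array([502.2, 320.4,   2.5]), 30, 666) (array([500.3, 317.7,   2. ]), 36, 852) (array([501.3, 318.9,   2.1]), 115, 1518)
jaw 46 (array([503. , 320.3,   2.3]), 33, 666) (array([501.3, 317.7,   2.4]), 33, 852) (array([502.1, 318.3,   2.1]), 114, 1518)
```

```bash

python3 -m handwheel '[{"gripper":45,"travel":[0,0,-0.012],"twist":0},{"gripper":45,"travel":[0,0,-0.025],"twist":0},{"gripper":45,"travel":[0,0,-0.03],"twist":0},{"gripper":45,"travel":[0,0,-0.03],"twist":0},{"gripper":45,"travel":[0,0,-0.03],"twist":0}]' 30
python3 -m handwheel '[{"gripper":45,"travel":[-0.004,0.01,-0.02],"twist":0},{"gripper":45,"travel":[-0.0077,0.0195,0],"twist":0},{"gripper":45,"travel":[-0.0077,0.0195,0],"twist":0},{"gripper":45,"travel":[-0.0077,0.0195,0],"twist":0},{"gripper":45,"travel":[-0.0077,0.0195,0],"twist":0}]'
python3 -m handwheel '[{"gripper":45,"travel":[-0.0077,0.0195,0],"twist":0},{"gripper":45,"travel":[-0.0077,0.0195,0],"twist":0},{"gripper":45,"travel":[-0.0077,0.0195,0],"twist":0},{"gripper":45,"travel":[-0.0077,0.0195,0],"twist":0},{"gripper":45,"travel":[-0.0077,0.0195,0],"twist":0}]'
python3 -m handwheel '[{"gripper":45,"travel":[-0.0077,0.0195,0],"twist":0},{"gripper":45,"travel":[-0.0077,0.0195,0],"twist":0},{"gripper":45,"travel":[-0.0077,0.0195,0],"twist":0},{"gripper":45,"travel":[-0.0077,0.0195,0],"twist":0},{"gripper":45,"travel":[-0.004,0.01,0],"twist":0}]'
python3 -m handwheel '[{"gripper":45,"travel":[0,0,0.03],"twist":0},{"gripper":45,"travel":[0,0,0.03],"twist":0},{"gripper":45,"travel":[0,0,0.03],"twist":0},{"gripper":45,"travel":[0,0,0.025],"twist":0},{"gripper":45,"travel":[0,0,0.015],"twist":0}]'
python3 go.py 478 -261 76 6.3
python3 - <<'E'
from h import *
f=cam("side");save(f,"s1.png");a=f["frame"][80:340,150:410];cv2.imwrite("pics/c.png",cv2.resize(a[...,::-1],None,fx=2.2,fy=2.2))
E
```

```text
time_s: 5.1
ee_pos: [560.0, 42.0, 378.7]
ee_rot: [180.0, 0.2, 6.3]
force: [0.7, 0.3, -4.2]
gripper_width: 53.4
time_s: 5.52
ee_pos: [534.8, -49.9, 397.7]
ee_rot: [180.0, 0.1, 6.3]
force: [0.6, 0.5, -2.9]
gripper_width: 53.4
time_s: 5.93
ee_pos: [507.2, -151.2, 397.5]
ee_rot: [-180.0, 0.2, 6.3]
force: [0.6, -1.0, -3.9]
gripper_width: 53.1
time_s: 6.35
ee_pos: [482.1, -243.3, 397.6]
ee_rot: [180.0, 0.2, 6.2]
force: [0.4, -0.6, -2.9]
gripper_width: 53.6
time_s: 6.77
ee_pos: [481.8, -240.7, 265.1]
ee_rot: [-179.8, 0.3, 6.3]
force: [-0.7, 0.5, -3.0]
gripper_width: 53.3
t6.77 pos [ 481.8 -240.7  265.1] rot [-179.79    0.31    6.29] F [-0.7  0.5 -3. ] grip 53.3
twist -0.000  tx -0.0060 ty 0.0198 tz 0.0171
```

View pics/c.png

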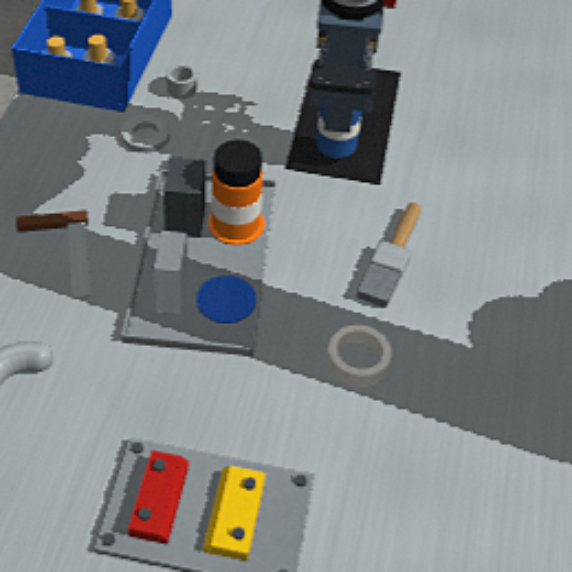

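```bash

python3 -m handwheel '[{"gripper":45,"travel":[-0.003,0.01,0],"twist":0},{"gripper":45,"travel":[-0.003,0.01,0],"twist":0},{"gripper":45,"travel":[0,0,0.008],"twist":0},{"gripper":45,"travel":[0,0,0.005],"twist":0},{"gripper":45,"travel":[0,0,0.003],"twist":0}]'
python3 -m handwheel '[{"gripper":45,"travel":[0,0,0],"twist":0},{"gripper":45,"travel":[0,0,0],"twist":0}]'
python3 go.py 478 -261 76 6.3
```

```text
time_s: 7.23
ee_pos: [479.0, -262.3, 252.7]
ee_rot: [-180.0, -0.0, 6.2]
force: [-0.1, 0.2, -3.7]
gripper_width: 53.6
time_s: 7.4
ee_pos: [479.2, -261.9, 252.8]
ee_rot: [-180.0, 0.0, 6.3]
force: [0.6, 0.1, -3.5]
gripper_width: 53.3
t7.40 pos [ 479.2 -261.9  252.8] rot [-180.      0.      6.29] F [ 0.6  0.1 -3.5] grip 53.3
twist -0.000  tx -0.0011 ty -0.0010 tz 0.0048
```

```bash
cat > blocks.py <<'E'
from fit import *
F={n:cam(n) for n in("top","side")}
import sys
S=dict(can=("can_c",CAN,(478,-261),3,False),jar=("jar_c",JAR,(577,-82),7,False),nar=("narrow_c",NAR,(622,52,.11),4,True),wid=("wide_c",WID,(641,-75,.11),4,True),db=("disc_blue",DISC,(562,43),4,False),do=("disc_orange",DISC,(574,-82),4,False))
for k in sys.argv[1:]:
    k,*o=k.split(":");t,P,x0,z,yw=S[k]
    if o:
        v=list(map(float,o[0].split(",")));x0=v[:2]+([np.radians(v[2])] if yw else []);z=v[-1]
    for n in F:
        L=[d for d in env.trace(n,t) if np.linalg.norm(at_z(F[n],d["uv"],z+30)[:2]-x0[:2])<60]
        if L: print(k,n,round(L[0]["confidence"],2),*fit([(F[n],L[0]["pixels"].astype(bool))],P,x0,z,yw))
        else: print(k,n,"none")
E
python3 blocks.py can jar nar wid db do
```

```text
can top none
can side 0.67 [ 479.3 -270.8] 468 252
jar top 0.71 [579.4 -77.4] 70 621
jar side 0.61 [581.  -83.9] 106 859
nar top 0.9 [625.2  52.8   9.6] 39 430
nar side 0.68 [624.8  49.4  10. ] 45 477
wid top 0.72 [644.  -68.8   7.1] 99 546
wid side 0.96 [643.3 -71.4  11. ] 52 605
db top 0.63 [561.1  45.8] 37 634
db side 0.88 [559.4  42.4] 17 489
do top none
do side 0.59 [579.2 -80.3] 365 34
```

```bash

python3 -m handwheel '[{"gripper":45,"travel":[0,0,0.002],"twist":0},{"gripper":45,"travel":[0,0,0.0022],"twist":0},{"gripper":45,"travel":[0,0,0],"twist":0},{"gripper":45,"travel":[0,0,0],"twist":0}]'
python3 -m handwheel '[{"gripper":75,"travel":[0,0,0],"twist":0},{"gripper":75,"travel":[0,0,0],"twist":0},{"gripper":100,"travel":[0,0,0],"twist":0},{"gripper":100,"travel":[0,0,0],"twist":0},{"gripper":100,"travel":[0,0,0],"twist":0}]'
python3 -m handwheel '[{"gripper":100,"travel":[0,0,-0.03],"twist":0},{"gripper":100,"travel":[0,0,-0.04],"twist":0},{"gripper":100,"travel":[0,0,-0.04],"twist":0},{"gripper":100,"travel":[0,0,-0.03],"twist":0}]'
python3 go.py 580 -81.5 78 8.5
python3 blocks.py can jar db wid
```

```text
time_s: 8.43
ee_pos: [479.2, -262.0, 248.4]
ee_rot: [180.0, 0.0, 6.3]
force: [-0.8, -0.3, -3.0]
gripper_width: 52.8
time_s: 8.85
ee_pos: [479.3, -262.1, 248.8]
ee_rot: [180.0, -0.0, 6.3]
force: [-0.1, -0.3, 0.2]
gripper_width: 83.9
time_s: 9.18
ee_pos: [479.3, -262.1, 391.9]
ee_rot: [179.9, -0.2, 6.3]
force: [2.2, 0.1, 0.6]
gripper_width: 91.1
t9.18 pos [ 479.3 -262.1  391.9] rot [ 1.7987e+02 -1.7000e-01  6.2900e+00] F [2.2 0.1 0.6] grip 91.1
twist -0.039  tx 0.1263 ty -0.1637 tz 0.1419
can top 0.45 [ 470.1 -203.5] 513 56
can side 0.86 [ 479.  -267.3] 58 665
jar top 0.73 [580.7 -77.9] 41 683
jar side 0.76 [578.5 -80.6] 49 956
db top 0.75 [561.3  45.1] 27 583
db side 0.67 [559.   42.6] 18 474
wid top 0.97 [645.6 -69.3  10. ] 72 608
wid side none
```

```bash

python3 -m handwheel '[{"gripper":100,"travel":[0,0,0],"twist":-0.039},{"gripper":100,"travel":[0.0158,-0.0208,0],"twist":0},{"gripper":100,"travel":[0.0158,-0.0208,0],"twist":0},{"gripper":100,"travel":[0.0158,-0.0208,0],"twist":0},{"gripper":100,"travel":[0.0158,-0.0208,0],"twist":0}]' >/dev/null
python3 -m handwheel '[{"gripper":100,"travel":[0.0158,-0.0208,0],"twist":0},{"gripper":100,"travel":[0.0158,-0.0208,0],"twist":0},{"gripper":100,"travel":[0.0158,-0.0208,0],"twist":0},{"gripper":100,"travel":[0.0158,-0.0208,0],"twist":0},{"gripper":100,"travel":[0,0,0],"twist":0}]'
python3 -m handwheel '[{"gripper":100,"travel":[0,0,0.03],"twist":0},{"gripper":100,"travel":[0,0,0.037],"twist":0},{"gripper":100,"travel":[0,0,0.035],"twist":0},{"gripper":100,"travel":[0,0,0.03],"twist":0},{"gripper":100,"travel":[0,0,0.015],"twist":0}]'
python3 go.py 580 -79 73 8.5
```

```text
time_s: 10.52
ee_pos: [581.3, -75.4, 387.5]
ee_rot: [-179.9, -0.0, 8.7]
force: [0.6, 0.5, -0.5]
gripper_width: 91.1
time_s: 10.93
ee_pos: [577.8, -79.0, 237.0]
ee_rot: [-179.9, 0.4, 8.5]
force: [-0.5, -0.2, -0.1]
gripper_width: 91.0
t10.93 pos [577.8 -79.  237. ] rot [-179.89    0.44    8.52] F [-0.5 -0.2 -0.1] grip 91.0
twist 0.000  tx 0.0022 ty 0.0004 tz -0.0080
```

```bash

python3 -m handwheel '[{"gripper":55,"travel":[0,0,-0.003],"twist":0},{"gripper":55,"travel":[0,0,0],"twist":0},{"gripper":55,"travel":[0,0,0],"twist":0},{"gripper":55,"travel":[0,0,0],"twist":0},{"gripper":55,"travel":[0,0,0],"twist":0}]' 30
python3 -m handwheel '[{"gripper":55,"travel":[0,0,0],"twist":0},{"gripper":55,"travel":[0,0,0],"twist":0}]' 30
python3 -m handwheel '[{"gripper":55,"travel":[0,0,-0.012],"twist":0},{"gripper":55,"travel":[0,0,-0.025],"twist":0},{"gripper":55,"travel":[0,0,-0.03],"twist":0},{"gripper":55,"travel":[0,0,-0.03],"twist":0},{"gripper":55,"travel":[0,0,-0.03],"twist":0}]'
python3 -m handwheel '[{"gripper":55,"travel":[0,0,-0.02],"twist":0},{"gripper":55,"travel":[0,0,0],"twist":0},{"gripper":55,"travel":[0,0,0],"twist":0}]'
python3 go.py 482 -381 73 8.5
```

```text
time_s: 11.35
ee_pos: [580.0, -78.7, 246.2]
ee_rot: [180.0, -0.2, 8.5]
force: [-0.5, -0.1, 3.6]
gripper_width: 61.9
time_s: 11.52
ee_pos: [580.0, -78.6, 246.2]
ee_rot: [180.0, -0.2, 8.5]
force: [-0.4, 1.8, 6.7]
gripper_width: 61.7
time_s: 11.93
ee_pos: [579.0, -78.7, 371.9]
ee_rot: [-180.0, 0.1, 8.5]
force: [1.3, -0.4, -4.9]
gripper_width: 61.8
time_s: 12.18
ee_pos: [579.2, -78.8, 391.5]
ee_rot: [180.0, -0.0, 8.5]
force: [-0.5, 0.2, -4.3]
gripper_width: 61.7
t12.18 pos [579.2 -78.8 391.5] rot [ 1.7997e+02 -3.0000e-02  8.5300e+00] F [-0.5  0.2 -4.3] grip 61.7
twist 0.000  tx -0.1408 ty 0.2845 tz 0.1465
```

```bash

python3 -m handwheel '[{"gripper":55,"travel":[-0.0047,0.0095,0],"twist":0},{"gripper":55,"travel":[-0.0094,0.019,0],"twist":0},{"gripper":55,"travel":[-0.0094,0.019,0],"twist":0},{"gripper":55,"travel":[-0.0094,0.019,0],"twist":0},{"gripper":55,"travel":[-0.0094,0.019,0],"twist":0}]' >/dev/null
python3 -m handwheel '[{"gripper":55,"travel":[-0.0094,0.019,0],"twist":0},{"gripper":55,"travel":[-0.0094,0.019,0],"twist":0},{"gripper":55,"travel":[-0.0094,0.019,0],"twist":0},{"gripper":55,"travel":[-0.0094,0.019,0],"twist":0},{"gripper":55,"travel":[-0.0094,0.019,0],"twist":0}]' >/dev/null
python3 -m handwheel '[{"gripper":55,"travel":[-0.0094,0.019,0],"twist":0},{"gripper":55,"travel":[-0.0094,0.019,0],"twist":0},{"gripper":55,"travel":[-0.0094,0.019,0],"twist":0},{"gripper":55,"travel":[-0.0094,0.019,0],"twist":0},{"gripper":55,"travel":[-0.0094,0.019,0],"twist":0}]' >/dev/null
python3 -m handwheel '[{"gripper":55,"travel":[-0.0045,0.009,0],"twist":0},{"gripper":55,"travel":[0,0,0.02],"twist":0},{"gripper":55,"travel":[0,0,0.03],"twist":0},{"gripper":55,"travel":[0,0,0.03],"twist":0},{"gripper":55,"travel":[0,0,0.03],"twist":0}]' >/dev/null
python3 -m handwheel '[{"gripper":55,"travel":[0,0,0.02],"twist":0},{"gripper":55,"travel":[0,0,0.01],"twist":0},{"gripper":55,"travel":[0,0,0.003],"twist":0},{"gripper":55,"travel":[0,0,0],"twist":0},{"gripper":55,"travel":[0,0,0],"twist":0}]'
python3 go.py 482 -381 70.2 8.5
```

```text
time_s: 14.27
ee_pos: [482.9, -381.3, 249.5]
ee_rot: [179.9, -0.1, 8.5]
force: [0.7, 0.4, -4.6]
gripper_width: 61.7
t14.27 pos [ 482.9 -381.3  249.5] rot [ 1.7991e+02 -7.0000e-02  8.5300e+00] F [ 0.7  0.4 -4.6] grip 61.7
twist 0.001  tx -0.0008 ty -0.0004 tz 0.0073
```

```bash

python3 -m handwheel '[{"gripper":55,"travel":[0,0,0.004],"twist":0},{"gripper":55,"travel":[0,0,0.0025],"twist":0},{"gripper":55,"travel":[0,0,0.001],"twist":0},{"gripper":55,"travel":[0,0,0],"twist":0},{"gripper":55,"travel":[0,0,0],"twist":0}]'
python3 -m handwheel '[{"gripper":75,"travel":[0,0,0],"twist":0},{"gripper":85,"travel":[0,0,0],"twist":0},{"gripper":100,"travel":[0,0,0],"twist":0},{"gripper":100,"travel":[0,0,0],"twist":0},{"gripper":100,"travel":[0,0,0],"twist":0}]'
python3 -m handwheel '[{"gripper":100,"travel":[0,0,-0.03],"twist":0},{"gripper":100,"travel":[0,0,-0.04],"twist":0},{"gripper":100,"travel":[0,0,-0.04],"twist":0},{"gripper":100,"travel":[0,0,-0.03],"twist":0},{"gripper":100,"travel":[0,0,0],"twist":0}]'
python3 blocks.py can jar:482,-381,3 nar wid db do
python3 go.py 624.5 51 64 9
```

```text
time_s: 14.68
ee_pos: [482.6, -381.1, 242.3]
ee_rot: [179.9, -0.1, 8.5]
force: [-1.1, -0.0, 2.9]
gripper_width: 61.8
time_s: 15.1
ee_pos: [482.6, -381.0, 241.0]
ee_rot: [180.0, -0.0, 8.5]
force: [-0.5, -0.4, -0.2]
gripper_width: 90.1
time_s: 15.52
ee_pos: [483.4, -381.7, 388.7]
ee_rot: [179.4, -0.6, 8.5]
force: [0.8, -0.9, 1.2]
gripper_width: 91.3
can top 0.96 [ 479.  -260.4] 26 641
can side 0.78 [ 478.1 -263.4] 46 688
jar top 0.91 [ 478.8 -354.6] 464 517
jar side none
nar top 0.81 [625.8  53.8   9. ] 24 451
nar side 0.57 [624.6  51.4   8.1] 29 514
wid top 0.9 [643.2 -69.3   6.7] 67 577
wid side 0.96 [643.3 -71.5  11. ] 35 628
db top 0.94 [561.4  45.2] 74 530
db side 0.92 [559.2  42.3] 25 457
do top 0.57 [579.4 -80.1] 50 553
do side 0.78 [577.6 -82.6] 19 396
t16.22 pos [ 482.5 -381.   380.8] rot [-1.7999e+02  1.0000e-02  8.5300e+00] F [ 0.4 -0.6  0.1] grip 91.3
twist -0.008  tx 0.2078 ty -0.4044 tz 0.1448
```

```bash

python3 -m handwheel '[{"gripper":100,"travel":[0,0,0],"twist":-0.12},{"gripper":100,"travel":[0,0,0],"twist":-0.12},{"gripper":100,"travel":[0,0,0],"twist":-0.12},{"gripper":100,"travel":[0,0,0],"twist":-0.12},{"gripper":100,"travel":[0,0,0],"twist":-0.12}]' >/dev/null
python3 -m handwheel '[{"gripper":100,"travel":[0,0,0],"twist":-0.12},{"gripper":100,"travel":[0,0,0],"twist":-0.12},{"gripper":100,"travel":[0,0,0],"twist":-0.12},{"gripper":100,"travel":[0,0,0],"twist":-0.12},{"gripper":100,"travel":[0,0,0],"twist":-0.12}]' >/dev/null
python3 -m handwheel '[{"gripper":100,"travel":[0,0,0],"twist":-0.12},{"gripper":100,"travel":[0,0,0],"twist":-0.12},{"gripper":80,"travel":[0,0,0],"twist":-0.12},{"gripper":80,"travel":[0,0,0],"twist":-0.009},{"gripper":80,"travel":[0.0291,0.0146,0],"twist":0}]'
python3 -m handwheel '[{"gripper":80,"travel":[0.0291,0.0146,0],"twist":0},{"gripper":80,"travel":[0.0291,0.0146,0],"twist":0},{"gripper":80,"travel":[0.0291,0.0146,0],"twist":0},{"gripper":80,"travel":[0.0291,0.0146,0],"twist":0},{"gripper":80,"travel":[0.0291,0.0146,0],"twist":0}]' >/dev/null
python3 -m handwheel '[{"gripper":80,"travel":[0.0291,0.0146,0],"twist":0},{"gripper":80,"travel":[0.0291,0.0146,0],"twist":0},{"gripper":80,"travel":[0.0291,0.0146,0],"twist":0},{"gripper":80,"travel":[0.0291,0.0146,0],"twist":0},{"gripper":80,"travel":[0.0291,0.0146,0],"twist":0}]' >/dev/null
python3 -m handwheel '[{"gripper":80,"travel":[0.0291,0.0146,0],"twist":0},{"gripper":80,"travel":[0.0291,0.0146,0],"twist":0},{"gripper":80,"travel":[0.0291,0.0146,0],"twist":0},{"gripper":80,"travel":[0,0,0],"twist":0},{"gripper":80,"travel":[0,0,0],"twist":0}]'
python3 go.py 625.2 52.4 64 98.4
```

```text
time_s: 17.47
ee_pos: [491.8, -353.3, 380.9]
ee_rot: [-180.0, 0.2, 98.0]
force: [0.8, 0.2, 0.2]
gripper_width: 74.7
time_s: 18.72
ee_pos: [625.2, 53.5, 380.7]
ee_rot: [-180.0, 0.0, 98.5]
force: [0.3, 0.0, 0.3]
gripper_width: 72.8
t18.72 pos [625.2  53.5 380.7] rot [-1.7998e+02  2.0000e-02  9.8470e+01] F [0.3 0.  0.3] grip 72.8
twist 0.001  tx -0.0011 ty -0.0002 tz 0.1447
```

```bash

python3 -m handwheel '[{"gripper":80,"travel":[-0.001,0,0.03],"twist":0},{"gripper":80,"travel":[0,0,0.035],"twist":0},{"gripper":80,"travel":[0,0,0.035],"twist":0},{"gripper":80,"travel":[0,0,0.03],"twist":0},{"gripper":80,"travel":[0,0,0.0145],"twist":0}]'
python3 -m handwheel '[{"gripper":80,"travel":[0,0,0],"twist":0},{"gripper":80,"travel":[0,0,0],"twist":0}]'
python3 go.py 625.2 52.4 64 98.4
python3 - <<'E'
from h import *
A=[]
for n,(r,c) in dict(top=(110,150),side=(120,170)).items():
    f=cam(n);A.append(cv2.resize(f["frame"][r:r+160,c:c+160,::-1],(400,400)))
cv2.imwrite("pics/d.png",np.hstack(A))
E
```

```text
time_s: 19.13
ee_pos: [623.4, 49.3, 232.6]
ee_rot: [-179.6, 0.0, 98.2]
force: [-1.0, -0.5, 0.5]
gripper_width: 72.7
time_s: 19.3
ee_pos: [625.0, 49.8, 236.2]
ee_rot: [-179.9, 0.0, 98.3]
force: [0.3, -0.2, 0.3]
gripper_width: 72.8
t19.30 pos [625.   49.8 236.2] rot [-1.7991e+02  2.0000e-02  9.8290e+01] F [ 0.3 -0.2  0.3] grip 72.8
twist -0.002  tx 0.0025 ty 0.0006 tz 0.0002
```

View pics/d.png

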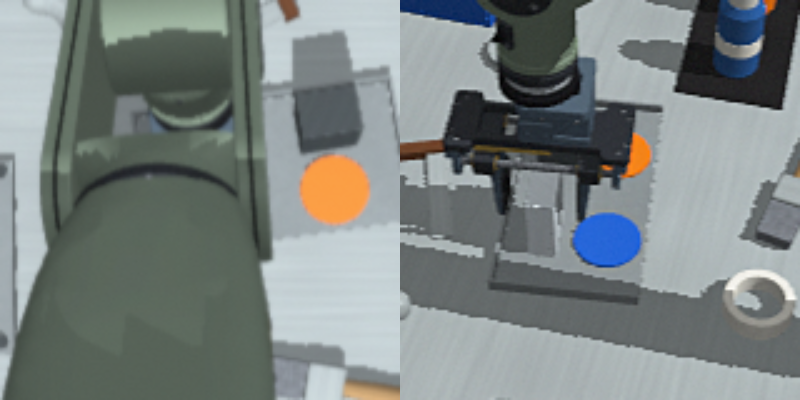

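```bash

python3 -m handwheel '[{"gripper":80,"travel":[0.0015,0,0],"twist":0},{"gripper":80,"travel":[0,0,0],"twist":0},{"gripper":15,"travel":[0,0,0],"twist":0},{"gripper":15,"travel":[0,0,0],"twist":0},{"gripper":15,"travel":[0,0,0],"twist":0}]' 40
python3 -m handwheel '[{"gripper":15,"travel":[0,0,0],"twist":0},{"gripper":15,"travel":[0,0,0],"twist":0},{"gripper":15,"travel":[0,0,0],"twist":0},{"gripper":15,"travel":[0,0,0],"twist":0},{"gripper":15,"travel":[0,0,0],"twist":0}]' 40
python3 -m handwheel '[{"gripper":15,"travel":[0,0,0],"twist":0},{"gripper":15,"travel":[0,0,0],"twist":0}]' 40
python3 go.py 625.2 52.4 64 98.4
```

```text
time_s: 19.82
ee_pos: [625.0, 52.5, 237.0]
ee_rot: [180.0, 0.0, 98.4]
force: [1.0, -0.0, -0.6]
gripper_width: 55.9
time_s: 20.23
ee_pos: [624.8, 52.4, 236.4]
ee_rot: [-180.0, 0.0, 98.4]
force: [-0.4, 0.1, 0.1]
gripper_width: 29.8
time_s: 20.4
ee_pos: [624.8, 52.4, 236.4]
ee_rot: [-180.0, -0.0, 98.4]
force: [-1.5, 0.3, 1.0]
gripper_width: 29.8
t20.40 pos [624.8  52.4 236.4] rot [-179.96   -0.     98.42] F [-1.5  0.3  1. ] grip 29.8
twist 0.000  tx -0.0001 ty 0.0004 tz 0.0004
```

```bash

python3 -m handwheel '[{"gripper":15,"travel":[0,0,-0.012],"twist":0},{"gripper":15,"travel":[0,0,-0.025],"twist":0},{"gripper":15,"travel":[0,0,-0.03],"twist":0},{"gripper":15,"travel":[0,0,-0.03],"twist":0},{"gripper":15,"travel":[0,0,-0.01],"twist":0.05}]'
python3 -m handwheel '[{"gripper":15,"travel":[0,0,0],"twist":0.055},{"gripper":15,"travel":[0.0105,-0.0036,0],"twist":0},{"gripper":15,"travel":[0.0209,-0.0072,0],"twist":0},{"gripper":15,"travel":[0.0209,-0.0072,0],"twist":0},{"gripper":15,"travel":[0.0209,-0.0072,0],"twist":0}]' >/dev/null
python3 -m handwheel '[{"gripper":15,"travel":[0.0209,-0.0072,0],"twist":0},{"gripper":15,"travel":[0.0209,-0.0072,0],"twist":0},{"gripper":15,"travel":[0.0209,-0.0072,0],"twist":0},{"gripper":15,"travel":[0.0209,-0.0072,0],"twist":0},{"gripper":15,"travel":[0.0209,-0.0072,0],"twist":0}]' >/dev/null
python3 -m handwheel '[{"gripper":15,"travel":[0.0209,-0.0072,0],"twist":0},{"gripper":15,"travel":[0.0209,-0.0072,0],"twist":0},{"gripper":15,"travel":[0.0209,-0.0072,0],"twist":0},{"gripper":15,"travel":[0.0209,-0.0072,0],"twist":0},{"gripper":15,"travel":[0.0105,-0.0036,0],"twist":0}]' >/dev/null
python3 -m handwheel '[{"gripper":15,"travel":[0,0,0],"twist":0},{"gripper":15,"travel":[0,0,0],"twist":0}]'
python3 go.py 519.9 320.2 70.4 92.4
python3 blocks.py nar:520,320,2.4,107
```

```text
time_s: 20.82
ee_pos: [625.7, 52.5, 348.8]
ee_rot: [179.5, 0.0, 95.5]
force: [1.2, 1.4, -2.2]
gripper_width: 30.5
time_s: 22.23
ee_pos: [519.5, 320.3, 343.0]
ee_rot: [-180.0, 0.1, 92.5]
force: [-0.2, -0.5, -4.0]
gripper_width: 30.2
t22.23 pos [519.5 320.3 343. ] rot [-1.7995e+02  8.0000e-02  9.2530e+01] F [-0.2 -0.5 -4. ] grip 30.2
twist 0.002  tx -0.0002 ty 0.0004 tz 0.1006
nar top 0.9 [527.9 319.3 -13.7] 283 328
nar side 0.95 [523.9 322.6  15.1] 197 572
```

```bash

python3 -m handwheel '[{"gripper":15,"travel":[0,0,0.02],"twist":0},{"gripper":15,"travel":[0,0,0.025],"twist":0},{"gripper":15,"travel":[0,0,0.02],"twist":0},{"gripper":15,"travel":[0,0,0.008],"twist":0},{"gripper":15,"travel":[0,0,0],"twist":0}]' >/dev/null
python3 -m handwheel '[{"gripper":15,"travel":[0,0,0],"twist":0},{"gripper":15,"travel":[0,0,0],"twist":0},{"gripper":15,"travel":[0,0,0],"twist":0}]'
python3 go.py 519.9 320.2 70.4 92.4
python3 - <<'E'
from h import *
f=cam("side");save(f,"s2.png");g=cv2.resize(f["frame"][240:370,170:330,::-1],(800,650),interpolation=cv2.INTER_CUBIC)[:600]
cv2.imwrite("pics/e.png",g)
E
```

```text
time_s: 23.1
ee_pos: [520.6, 320.2, 272.1]
ee_rot: [179.8, -0.1, 92.4]
force: [-1.1, -0.6, -3.5]
gripper_width: 29.7
t23.10 pos [520.6 320.2 272.1] rot [ 1.7984e+02 -8.0000e-02  9.2390e+01] F [-1.1 -0.6 -3.5] grip 29.7
twist -0.000  tx -0.0000 ty -0.0007 tz 0.0297
```

View pics/e.png

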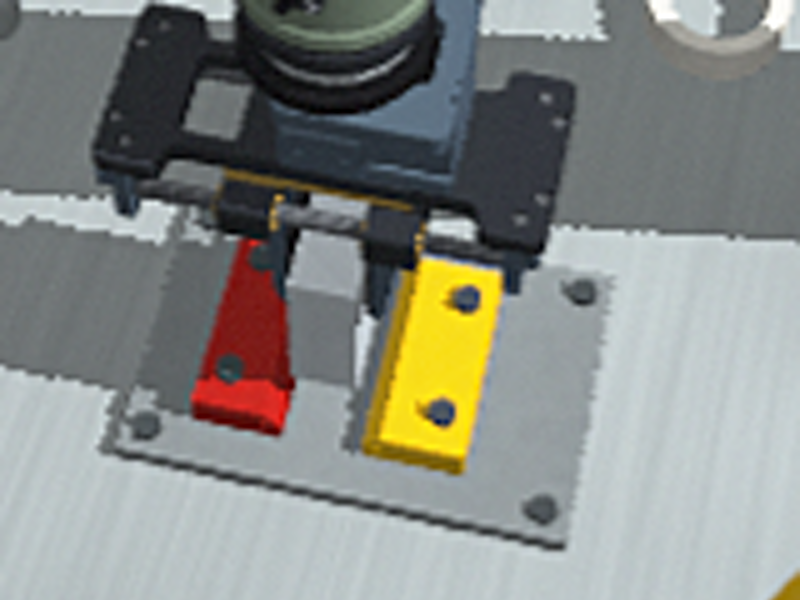

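```bash

python3 -m handwheel '[{"gripper":15,"travel":[0,-0.0007,0.008],"twist":0},{"gripper":15,"travel":[0,0,0.006],"twist":0},{"gripper":15,"travel":[0,0,0.004],"twist":0},{"gripper":15,"travel":[0,0,0],"twist":0},{"gripper":15,"travel":[0,0,0],"twist":0}]'
python3 -m handwheel '[{"gripper":15,"travel":[0,0,0.004],"twist":0},{"gripper":15,"travel":[0,0,0.003],"twist":0},{"gripper":15,"travel":[0,0,0.002],"twist":0},{"gripper":15,"travel":[0,0,0],"twist":0},{"gripper":15,"travel":[0,0,0],"twist":0}]'
python3 go.py 519.9 320.2 70.4 92.4
```

```text
time_s: 23.57
ee_pos: [519.2, 320.0, 251.9]
ee_rot: [-179.9, 0.0, 92.4]
force: [0.6, 0.2, -3.1]
gripper_width: 29.6
time_s: 23.98
ee_pos: [519.3, 320.1, 243.3]
ee_rot: [-180.0, 0.0, 92.4]
force: [0.6, 0.2, -3.0]
gripper_width: 29.4
t23.98 pos [519.3 320.1 243.3] rot [-1.7998e+02  2.0000e-02  9.2410e+01] F [ 0.6  0.2 -3. ] grip 29.4
twist 0.000  tx 0.0001 ty 0.0006 tz 0.0009
```

```bash

python3 -m handwheel '[{"gripper":15,"travel":[0,0,0.001],"twist":0},{"gripper":15,"travel":[0,0,0.0006],"twist":0},{"gripper":15,"travel":[0,0,0],"twist":0},{"gripper":15,"travel":[0,0,0],"twist":0}]'
python3 -m handwheel '[{"gripper":50,"travel":[0,0,0],"twist":0},{"gripper":60,"travel":[0,0,0],"twist":0},{"gripper":80,"travel":[0,0,0],"twist":0},{"gripper":80,"travel":[0,0,0],"twist":0},{"gripper":80,"travel":[0,0,0],"twist":0}]'
python3 -m handwheel '[{"gripper":80,"travel":[0,0,-0.03],"twist":0},{"gripper":80,"travel":[0,0,-0.04],"twist":0},{"gripper":80,"travel":[0,0,-0.04],"twist":0},{"gripper":80,"travel":[0,0,-0.03],"twist":0},{"gripper":80,"travel":[0,0,0],"twist":0}]'
python3 -m handwheel '[{"gripper":80,"travel":[-0.03,0,0],"twist":0},{"gripper":80,"travel":[-0.04,0,0],"twist":0},{"gripper":80,"travel":[-0.04,0,0],"twist":0},{"gripper":80,"travel":[-0.04,0,0],"twist":0},{"gripper":80,"travel":[-0.04,0,0],"twist":0}]'
python3 blocks.py nar:520,320,2.4,10 can jar:482.5,-381,3 db do wid
python3 - <<'E'
from h import *
A=[]
for n,(r,c) in dict(top=(140,90),side=(250,170)).items():
    f=cam(n);A.append(cv2.resize(f["frame"][r:r+110,c:c+110,::-1],(400,400),interpolation=cv2.INTER_CUBIC))
cv2.imwrite("pics/g.png",np.hstack(A))
E
```

```text
time_s: 24.32
ee_pos: [519.4, 320.1, 242.4]
ee_rot: [180.0, -0.0, 92.4]
force: [-0.5, -0.2, -0.1]
gripper_width: 29.7
time_s: 24.73
ee_pos: [519.4, 320.1, 242.0]
ee_rot: [180.0, -0.0, 92.4]
force: [-0.4, -0.6, -1.3]
gripper_width: 59.7
time_s: 25.15
ee_pos: [520.3, 320.7, 389.6]
ee_rot: [179.3, -0.4, 92.4]
force: [0.8, 0.5, 0.3]
gripper_width: 72.9
time_s: 25.57
ee_pos: [526.8, 128.6, 381.5]
ee_rot: [-180.0, 0.0, 92.5]
force: [-0.2, -0.3, -0.1]
gripper_width: 73.1
nar top 0.74 [521.  316.8   1.4] 202 326
nar side 0.64 [519.7 319.2   3.4] 39 679
can top 0.83 [ 478.6 -261.4] 48 584
can side 0.87 [ 478.5 -265.5] 88 630
jar top 0.94 [ 481.4 -380.1] 74 938
jar side none
db top 0.88 [560.5  44.9] 22 604
db side 0.64 [559.2  43.7] 29 456
do top 0.64 [579.2 -79.2] 47 556
do side 0.79 [578.2 -79.8] 69 335
wid top 0.9 [644.5 -69.4   8.7] 29 632
wid side 0.59 [654.5 -70.4  17.1] 463 152
```

View pics/g.png

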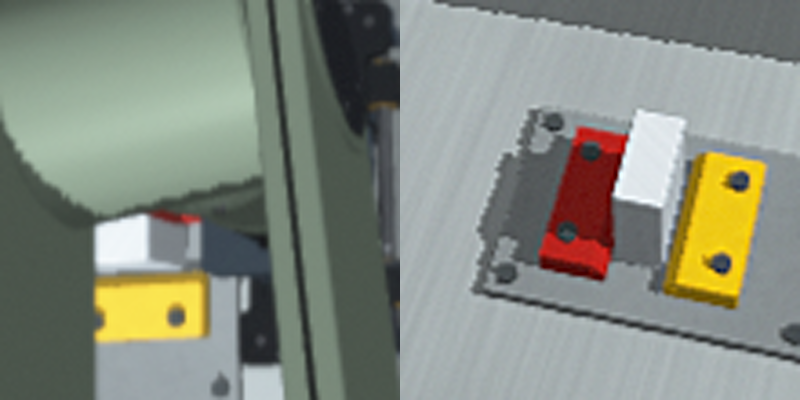

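```bash

python3 -m handwheel '[{"gripper":100,"travel":[-0.0323,-0.0054,0],"twist":0},{"gripper":100,"travel":[-0.0323,-0.0054,0],"twist":0},{"gripper":100,"travel":[-0.0323,-0.0054,0],"twist":0},{"gripper":100,"travel":[-0.0323,-0.0054,0],"twist":0},{"gripper":100,"travel":[-0.0323,-0.0054,0],"twist":0}]' >/dev/null
python3 -m handwheel '[{"gripper":100,"travel":[-0.0323,-0.0054,0],"twist":0},{"gripper":100,"travel":[-0.0323,-0.0054,0],"twist":0},{"gripper":100,"travel":[-0.0323,-0.0054,0],"twist":0},{"gripper":100,"travel":[-0.0323,-0.0054,0],"twist":0},{"gripper":100,"travel":[-0.0323,-0.0054,0],"twist":0}]' >/dev/null
python3 -m handwheel '[{"gripper":100,"travel":[-0.0323,-0.0054,0],"twist":0},{"gripper":100,"travel":[-0.0323,-0.0054,0],"twist":0},{"gripper":100,"travel":[0,0,0],"twist":0},{"gripper":100,"travel":[0,0,0],"twist":0},{"gripper":100,"travel":[0,0,0],"twist":0}]'
python3 go.py 479 -262 77 92.4
python3 blocks.py can:479,-262,3 nar:520,320,2.4,10
```

```text
time_s: 27.62
ee_pos: [478.7, -259.4, 381.8]
ee_rot: [-180.0, -0.0, 92.4]
force: [0.4, 1.0, -0.1]
gripper_width: 91.2
t27.62 pos [ 478.7 -259.4  381.8] rot [-1.7999e+02 -5.0000e-02  9.2380e+01] F [ 0.4  1.  -0.1] grip 91.2
twist -0.000  tx -0.0026 ty 0.0002 tz 0.1328
can top 0.85 [ 479.1 -261.5] 39 605
can side 0.62 [ 477.8 -263.4] 39 700
nar top 0.97 [520.7 322.8   1. ] 42 503
nar side 0.66 [519.5 319.4   3.4] 51 664
```

```bash

python3 -m handwheel '[{"gripper":100,"travel":[-0.0013,0,0.03],"twist":0},{"gripper":100,"travel":[-0.0013,0,0.035],"twist":0},{"gripper":100,"travel":[0,0,0.035],"twist":0},{"gripper":100,"travel":[0,0,0.025],"twist":0},{"gripper":100,"travel":[0,0,0.0075],"twist":0}]' >/dev/null
python3 -m handwheel '[{"gripper":100,"travel":[0,0,0],"twist":0},{"gripper":100,"travel":[0,0,0],"twist":0},{"gripper":45,"travel":[0,0,0],"twist":0},{"gripper":45,"travel":[0,0,0],"twist":0},{"gripper":45,"travel":[0,0,0],"twist":0}]' 30
python3 -m handwheel '[{"gripper":45,"travel":[0,0,0],"twist":0},{"gripper":45,"travel":[0,0,0],"twist":0},{"gripper":45,"travel":[0,0,0],"twist":0},{"gripper":45,"travel":[0,0,0],"twist":0},{"gripper":45,"travel":[0,0,0],"twist":0}]' 30
python3 go.py 479 -262 77 92.4
python3 -m handwheel '[{"gripper":45,"travel":[0,0,-0.012],"twist":0},{"gripper":45,"travel":[0,0,-0.025],"twist":0},{"gripper":45,"travel":[0,0,-0.03],"twist":0},{"gripper":45,"travel":[0,0,-0.02],"twist":0},{"gripper":45,"travel":[0,0,-0.01],"twist":0}]'
python3 -m handwheel '[{"gripper":45,"travel":[0,0,0],"twist":0},{"gripper":45,"travel":[0,0,0],"twist":0}]'
python3 go.py 560.1 44 81 92.4
```

```text
time_s: 28.75
ee_pos: [479.3, -262.5, 251.0]
ee_rot: [179.8, 0.1, 92.4]
force: [-0.1, -0.3, 0.6]
gripper_width: 74.0
time_s: 29.17
ee_pos: [478.7, -262.4, 249.7]
ee_rot: [-180.0, 0.0, 92.4]
force: [-2.3, 0.1, 3.1]
gripper_width: 53.6
t29.17 pos [ 478.7 -262.4  249.7] rot [-1.7997e+02  1.0000e-02  9.2410e+01] F [-2.3  0.1  3.1] grip 53.6
twist 0.000  tx 0.0004 ty 0.0003 tz 0.0007
time_s: 29.58
ee_pos: [479.4, -262.5, 348.5]
ee_rot: [179.8, 0.1, 92.4]
force: [0.2, -0.5, -3.3]
gripper_width: 53.4
time_s: 29.75
ee_pos: [478.6, -262.1, 345.4]
ee_rot: [-179.9, -0.0, 92.4]
force: [-0.1, -0.4, -3.6]
gripper_width: 53.6
t29.75 pos [ 478.6 -262.1  345.4] rot [-1.7993e+02 -4.0000e-02  9.2400e+01] F [-0.1 -0.4 -3.6] grip 53.6
twist 0.000  tx 0.3025 ty 0.0942 tz 0.0924
```

```bash

python3 -m handwheel '[{"gripper":45,"travel":[0.01,0.0031,0],"twist":0},{"gripper":45,"travel":[0.0202,0.0063,0],"twist":0},{"gripper":45,"travel":[0.0202,0.0063,0],"twist":0},{"gripper":45,"travel":[0.0202,0.0063,0],"twist":0},{"gripper":45,"travel":[0.0202,0.0063,0],"twist":0}]' >/dev/null
python3 -m handwheel '[{"gripper":45,"travel":[0.0202,0.0063,0],"twist":0},{"gripper":45,"travel":[0.0202,0.0063,0],"twist":0},{"gripper":45,"travel":[0.0202,0.0063,0],"twist":0},{"gripper":45,"travel":[0.0202,0.0063,0],"twist":0},{"gripper":45,"travel":[0.0202,0.0063,0],"twist":0}]' >/dev/null
python3 -m handwheel '[{"gripper":45,"travel":[0.0202,0.0063,0],"twist":0},{"gripper":45,"travel":[0.0202,0.0063,0],"twist":0},{"gripper":45,"travel":[0.0202,0.0063,0],"twist":0},{"gripper":45,"travel":[0.0202,0.0063,0],"twist":0},{"gripper":45,"travel":[0.0097,0.003,0],"twist":0}]' >/dev/null
python3 -m handwheel '[{"gripper":45,"travel":[0,0,0.02],"twist":0},{"gripper":45,"travel":[0,0,0.025],"twist":0},{"gripper":45,"travel":[0,0,0.02],"twist":0},{"gripper":45,"travel":[0,0,0.01],"twist":0},{"gripper":45,"travel":[0,0,0.004],"twist":0}]' >/dev/null
python3 -m handwheel '[{"gripper":45,"travel":[0,0,0],"twist":0},{"gripper":45,"travel":[0,0,0],"twist":0},{"gripper":45,"travel":[0,0,0],"twist":0}]'
python3 go.py 560.1 44 81.7 92.4
```

```text
time_s: 31.67
ee_pos: [555.5, 23.3, 268.6]
ee_rot: [179.9, 0.0, 92.4]
force: [0.8, -0.0, -3.8]
gripper_width: 53.9
t31.67 pos [555.5  23.3 268.6] rot [1.7985e+02 1.0000e-02 9.2390e+01] F [ 0.8 -0.  -3.8] grip 53.9
twist -0.000  tx 0.0205 ty 0.0055 tz 0.0149
```

```bash

python3 -m handwheel '[{"gripper":45,"travel":[0.006,0.0018,0],"twist":0},{"gripper":45,"travel":[0.009,0.0024,0],"twist":0},{"gripper":45,"travel":[0.0055,0.0013,0.004],"twist":0},{"gripper":45,"travel":[0,0,0.004],"twist":0},{"gripper":45,"travel":[0,0,0.003],"twist":0}]' >/dev/null
python3 -m handwheel '[{"gripper":45,"travel":[0,0,0],"twist":0},{"gripper":45,"travel":[0,0,0],"twist":0},{"gripper":45,"travel":[0,0,0],"twist":0}]'
python3 go.py 560.1 44 81.7 92.4
```

```text
time_s: 32.33
ee_pos: [559.6, 44.0, 256.3]
ee_rot: [-180.0, 0.0, 92.4]
force: [0.7, 0.6, -3.5]
gripper_width: 53.4
t32.33 pos [559.6  44.  256.3] rot [-1.7999e+02  1.0000e-02  9.2400e+01] F [ 0.7  0.6 -3.5] grip 53.4
twist -0.000  tx 0.0000 ty 0.0005 tz 0.0026
```

```bash

python3 -m handwheel '[{"gripper":45,"travel":[0,0.0003,0.0015],"twist":0},{"gripper":45,"travel":[0,0,0.001],"twist":0},{"gripper":45,"travel":[0,0,0.0006],"twist":0},{"gripper":45,"travel":[0,0,0],"twist":0},{"gripper":45,"travel":[0,0,0],"twist":0}]'
python3 go.py 560.1 44 81.7 92.4
```

```text
time_s: 32.75
ee_pos: [560.0, 44.0, 253.8]
ee_rot: [180.0, 0.0, 92.4]
force: [-0.8, -0.4, 0.6]
gripper_width: 53.3
t32.75 pos [560.   44.  253.8] rot [1.7996e+02 1.0000e-02 9.2410e+01] F [-0.8 -0.4  0.6] grip 53.3
twist 0.000  tx -0.0000 ty 0.0001 tz 0.0001
```

```bash

python3 -m handwheel '[{"gripper":70,"travel":[0,0,0],"twist":0},{"gripper":80,"travel":[0,0,0],"twist":0},{"gripper":100,"travel":[0,0,0],"twist":0},{"gripper":100,"travel":[0,0,0],"twist":0},{"gripper":100,"travel":[0,0,0],"twist":0}]'
python3 -m handwheel '[{"gripper":100,"travel":[0,0,-0.03],"twist":0},{"gripper":100,"travel":[0,0,-0.04],"twist":0},{"gripper":100,"travel":[0,0,-0.04],"twist":0},{"gripper":100,"travel":[0,0,-0.02],"twist":0},{"gripper":100,"travel":[0,0,0],"twist":0.122}]' >/dev/null
python3 -m handwheel '[{"gripper":100,"travel":[0,0,0],"twist":0.122},{"gripper":100,"travel":[0,0,0],"twist":0.122},{"gripper":100,"travel":[0,0,0],"twist":0.122},{"gripper":100,"travel":[0,0,0],"twist":0.122},{"gripper":100,"travel":[0,0,0],"twist":0.122}]' >/dev/null
python3 -m handwheel '[{"gripper":100,"travel":[0,0,0],"twist":0.122},{"gripper":100,"travel":[0,0,0],"twist":0.122},{"gripper":100,"travel":[0,0,0],"twist":0.122},{"gripper":100,"travel":[0,0,0],"twist":0.122},{"gripper":100,"travel":[0,0,0],"twist":0.122}]' >/dev/null
python3 -m handwheel '[{"gripper":100,"travel":[0,0,0],"twist":0.122},{"gripper":100,"travel":[-0.0099,0.0292,0],"twist":0},{"gripper":100,"travel":[-0.0099,0.0292,0],"twist":0},{"gripper":100,"travel":[-0.0099,0.0292,0],"twist":0},{"gripper":100,"travel":[-0.0099,0.0292,0],"twist":0}]' >/dev/null
python3 -m handwheel '[{"gripper":100,"travel":[-0.0099,0.0292,0],"twist":0},{"gripper":100,"travel":[-0.0099,0.0292,0],"twist":0},{"gripper":100,"travel":[-0.0099,0.0292,0],"twist":0},{"gripper":100,"travel":[-0.0099,0.0292,0],"twist":0},{"gripper":100,"travel":[-0.0099,0.0292,0],"twist":0}]' >/dev/null
python3 -m handwheel '[{"gripper":100,"travel":[-0.0099,0.0292,0],"twist":0},{"gripper":100,"travel":[-0.0099,0.0292,0],"twist":0},{"gripper":100,"travel":[-0.0099,0.0292,0],"twist":0},{"gripper":100,"travel":[-0.0099,0.0292,0],"twist":0},{"gripper":100,"travel":[0,0,0],"twist":0}]'
python3 -m handwheel '[{"gripper":100,"travel":[0,0,0],"twist":0},{"gripper":100,"travel":[0,0,0],"twist":0}]'>/dev/null
python3 go.py 482.5 -381 71 8.4
python3 blocks.py can:560,44,7 db jar:482.5,-381,3 do
```

```text
time_s: 33.17
ee_pos: [560.0, 44.2, 253.4]
ee_rot: [180.0, 0.0, 92.4]
force: [0.5, -0.1, -0.2]
gripper_width: 83.9
time_s: 35.67
ee_pos: [487.9, -354.9, 383.1]
ee_rot: [179.8, 0.0, 8.3]
force: [0.2, 0.8, 0.4]
gripper_width: 91.5
t35.83 pos [ 488.9 -350.   383.1] rot [-1.7995e+02  1.0000e-02  8.5100e+00] F [1.2 0.2 0.4] grip 91.2
twist 0.002  tx -0.0108 ty 0.0297 tz 0.1401
can top 0.75 [561.3  45.5] 24 491
can side 0.82 [560.   44.4] 77 800
db top 0.68 [557.5  45. ] 475 130
db side 0.61 [558.7  43.6] 339 142
jar top none
jar side 0.61 [ 480.7 -382.5] 43 774
do top 0.67 [579.6 -78.2] 28 581
do side 0.68 [577.7 -82.1] 166 241
```

```bash

python3 -m handwheel '[{"gripper":100,"travel":[-0.0054,0.015,0],"twist":0},{"gripper":100,"travel":[-0.0054,0.0147,0],"twist":0},{"gripper":100,"travel":[0,0,0],"twist":0},{"gripper":100,"travel":[0,0,0],"twist":0}]'
python3 go.py 482.5 -381 71 8.4
python3 - <<'E'
from fit import *
for n in("top","side"):
    f=cam(n);h=cv2.cvtColor(f["frame"],cv2.COLOR_RGB2HSV);u=proj(f,[(578.5,-80,6)])[0].astype(int)
    m=np.zeros((384,512),np.uint8);cv2.circle(m,tuple(map(int,u)),24,1,-1)
    k=(m>0)&(h[...,0]>5)&(h[...,0]<20)&(h[...,1]>140)
    print(n,fit([(f,k)],DISC,(578.5,-80),4,False))
E
```

```text
time_s: 36.67
ee_pos: [482.2, -382.8, 383.1]
ee_rot: [-180.0, 0.0, 8.4]
force: [0.7, 0.3, -0.5]
gripper_width: 91.3
t36.67 pos [ 482.2 -382.8  383.1] rot [-180.     0.     8.4] F [ 0.7  0.3 -0.5] grip 91.3
twist 0.000  tx 0.0006 ty -0.0017 tz 0.1401
top (array([578.9, -77.8]), 33, 572)
side (array([577.5, -81.9]), 168, 234)
```

```bash

python3 -m handwheel '[{"gripper":100,"travel":[0,-0.0017,0.03],"twist":0},{"gripper":100,"travel":[0,0,0.035],"twist":0},{"gripper":100,"travel":[0,0,0.035],"twist":0},{"gripper":100,"travel":[0,0,0.028],"twist":0},{"gripper":100,"travel":[0,0,0.0115],"twist":0}]' >/dev/null
python3 -m handwheel '[{"gripper":100,"travel":[0,0,0],"twist":0},{"gripper":100,"travel":[0,0,0],"twist":0},{"gripper":55,"travel":[0,0,0],"twist":0},{"gripper":55,"travel":[0,0,0],"twist":0},{"gripper":55,"travel":[0,0,0],"twist":0}]' 30
python3 -m handwheel '[{"gripper":55,"travel":[0,0,0],"twist":0},{"gripper":55,"travel":[0,0,0],"twist":0},{"gripper":55,"travel":[0,0,0],"twist":0},{"gripper":55,"travel":[0,0,0],"twist":0}]' 30
python3 go.py 482.5 -381 71 8.4
python3 -m handwheel '[{"gripper":55,"travel":[0,0,-0.012],"twist":0},{"gripper":55,"travel":[0,0,-0.025],"twist":0},{"gripper":55,"travel":[0,0,-0.03],"twist":0},{"gripper":55,"travel":[0,0,-0.025],"twist":0},{"gripper":55,"travel":[0,0,-0.012],"twist":0}]' >/dev/null
python3 -m handwheel '[{"gripper":55,"travel":[0,0,0],"twist":0},{"gripper":55,"travel":[0,0,0],"twist":0}]'
python3 go.py 578.2 -79.7 75 8.4
```

```text
time_s: 37.6
ee_pos: [482.8, -380.0, 245.8]
ee_rot: [179.8, -0.1, 8.5]
force: [-0.8, -0.7, -0.5]
gripper_width: 74.4
time_s: 37.93
ee_pos: [482.7, -380.2, 244.9]
ee_rot: [179.9, -0.1, 8.5]
force: [-1.1, -1.8, 5.7]
gripper_width: 61.7
t37.93 pos [ 482.7 -380.2  244.9] rot [ 1.7986e+02 -9.0000e-02  8.5300e+00] F [-1.1 -1.8  5.7] grip 61.7
twist 0.002  tx -0.0003 ty 0.0008 tz 0.0019
time_s: 38.52
ee_pos: [482.1, -379.2, 346.9]
ee_rot: [-179.9, 0.1, 8.5]
force: [-0.2, -0.4, -4.4]
gripper_width: 61.8
t38.52 pos [ 482.1 -379.2  346.9] rot [-1.7991e+02  7.0000e-02  8.5300e+00] F [-0.2 -0.4 -4.4] grip 61.8
twist 0.002  tx 0.1389 ty -0.2823 tz 0.0999
```

```bash

python3 -m handwheel '[{"gripper":55,"travel":[0.0046,-0.0094,0],"twist":0},{"gripper":55,"travel":[0.0093,-0.0188,0],"twist":0},{"gripper":55,"travel":[0.0093,-0.0188,0],"twist":0},{"gripper":55,"travel":[0.0093,-0.0188,0],"twist":0},{"gripper":55,"travel":[0.0093,-0.0188,0],"twist":0}]' >/dev/null
python3 -m handwheel '[{"gripper":55,"travel":[0.0093,-0.0188,0],"twist":0},{"gripper":55,"travel":[0.0093,-0.0188,0],"twist":0},{"gripper":55,"travel":[0.0093,-0.0188,0],"twist":0},{"gripper":55,"travel":[0.0093,-0.0188,0],"twist":0},{"gripper":55,"travel":[0.0093,-0.0188,0],"twist":0}]' >/dev/null
python3 -m handwheel '[{"gripper":55,"travel":[0.0093,-0.0188,0],"twist":0},{"gripper":55,"travel":[0.0093,-0.0188,0],"twist":0},{"gripper":55,"travel":[0.0093,-0.0188,0],"twist":0},{"gripper":55,"travel":[0.0093,-0.0188,0],"twist":0},{"gripper":55,"travel":[0.0093,-0.0188,0],"twist":0}]' >/dev/null
python3 -m handwheel '[{"gripper":55,"travel":[0.0046,-0.0094,0],"twist":0},{"gripper":55,"travel":[0,0,0.02],"twist":0},{"gripper":55,"travel":[0,0,0.025],"twist":0},{"gripper":55,"travel":[0,0,0.02],"twist":0},{"gripper":55,"travel":[0,0,0.01],"twist":0}]' >/dev/null
python3 -m handwheel '[{"gripper":55,"travel":[0,0,0.005],"twist":0},{"gripper":55,"travel":[0,0,0],"twist":0},{"gripper":55,"travel":[0,0,0],"twist":0},{"gripper":55,"travel":[0,0,0],"twist":0}]'
python3 go.py 578.7 -79.7 76.9 8.4
```

```text
time_s: 40.52
ee_pos: [578.9, -80.2, 269.0]
ee_rot: [180.0, -0.1, 8.5]
force: [0.8, -0.1, -4.2]
gripper_width: 61.5
t40.52 pos [578.9 -80.2 269. ] rot [ 1.7995e+02 -1.4000e-01  8.5100e+00] F [ 0.8 -0.1 -4.2] grip 61.5
twist 0.002  tx -0.0002 ty -0.0006 tz 0.0201
```

```bash

python3 -m handwheel '[{"gripper":55,"travel":[0,-0.0004,0.008],"twist":0},{"gripper":55,"travel":[0,0,0.006],"twist":0},{"gripper":55,"travel":[0,0,0.003],"twist":0},{"gripper":55,"travel":[0,0,0],"twist":0},{"gripper":55,"travel":[0,0,0],"twist":0}]'
python3 -m handwheel '[{"gripper":55,"travel":[0,0,0.001],"twist":0},{"gripper":55,"travel":[0,0,0.001],"twist":0},{"gripper":55,"travel":[0,0,0.001],"twist":0},{"gripper":55,"travel":[0,0,0],"twist":0},{"gripper":55,"travel":[0,0,0],"twist":0}]'
python3 go.py 578.7 -79.7 76.9 8.4
```

```text
time_s: 40.93
ee_pos: [578.3, -79.7, 250.5]
ee_rot: [-180.0, 0.0, 8.5]
force: [1.0, 0.8, -3.9]
gripper_width: 61.4
time_s: 41.35
ee_pos: [578.5, -79.7, 248.9]
ee_rot: [180.0, -0.1, 8.5]
force: [-1.6, 0.4, 4.8]
gripper_width: 61.7
t41.35 pos [578.5 -79.7 248.9] rot [ 1.7998e+02 -7.0000e-02  8.5200e+00] F [-1.6  0.4  4.8] grip 61.7
twist 0.002  tx 0.0002 ty 0.0000 tz 0.0000
```

```bash

python3 -m handwheel '[{"gripper":70,"travel":[0,0,0],"twist":0},{"gripper":85,"travel":[0,0,0],"twist":0},{"gripper":100,"travel":[0,0,0],"twist":0},{"gripper":100,"travel":[0,0,0],"twist":0},{"gripper":100,"travel":[0,0,0],"twist":0}]'
python3 -m handwheel '[{"gripper":100,"travel":[0,0,-0.03],"twist":0},{"gripper":100,"travel":[0,0,-0.04],"twist":0},{"gripper":100,"travel":[0,0,-0.04],"twist":0},{"gripper":100,"travel":[0,0,-0.03],"twist":0},{"gripper":100,"travel":[-0.015,0.02,0],"twist":0}]' >/dev/null
python3 -m handwheel '[{"gripper":100,"travel":[-0.015,0.035,0],"twist":0},{"gripper":100,"travel":[-0.015,0.035,0],"twist":0},{"gripper":100,"travel":[-0.015,0.035,0],"twist":0},{"gripper":100,"travel":[-0.015,0.035,0],"twist":0},{"gripper":100,"travel":[-0.015,0.035,0],"twist":0}]' >/dev/null
python3 -m handwheel '[{"gripper":100,"travel":[-0.015,0.035,0],"twist":0},{"gripper":100,"travel":[-0.015,0.035,0],"twist":0},{"gripper":100,"travel":[-0.015,0.035,0],"twist":0},{"gripper":100,"travel":[0,0,0],"twist":0},{"gripper":100,"travel":[0,0,0],"twist":0}]'
python3 blocks.py can:560,44,7 jar:578.5,-80,7 wid nar:520,320,2.4,10
python3 - <<'E'
from h import *
A=[]
for n,(r,c,s) in dict(top=(140,90,230),side=(130,170,230)).items():
    f=cam(n);A.append(cv2.resize(f["frame"][r:r+s,c:c+s,::-1],(400,400),interpolation=cv2.INTER_CUBIC))
    save(f,n+"_end.png")
cv2.imwrite("pics/i.png",np.hstack(A))
E
```

```text
time_s: 41.77
ee_pos: [578.5, -79.7, 247.7]
ee_rot: [180.0, -0.0, 8.5]
force: [0.2, -0.6, -0.6]
gripper_width: 87.6
time_s: 43.02
ee_pos: [488.6, -398.2, 387.2]
ee_rot: [-180.0, 0.0, 8.3]
force: [0.1, 0.4, -0.1]
gripper_width: 91.0
can top 0.71 [561.5  45.5] 31 481
can side 0.91 [560.2  41.4] 54 804
jar top 0.75 [576.1 -78.5] 78 611
jar side 0.88 [575.6 -82.9] 142 844
wid top 0.91 [644.7 -69.    7.4] 77 572
wid side 0.88 [642.5 -71.4  12.7] 44 621
nar top 0.6 [522.2 323.4  -1. ] 64 466
nar side 0.67 [519.7 318.8   3.5] 58 653
```

View pics/i.png

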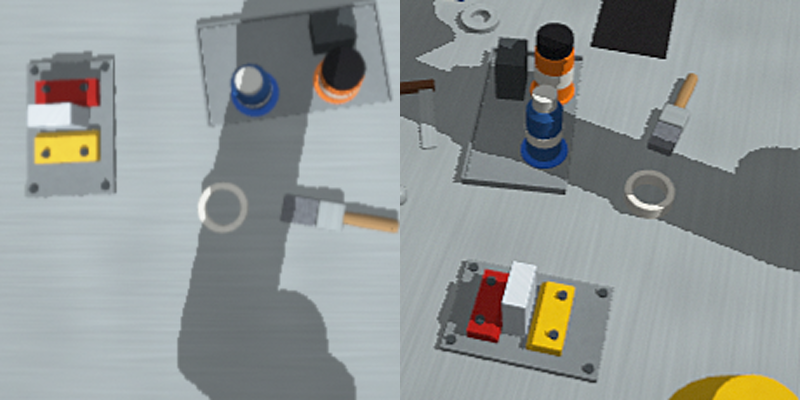

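```bash
python3 - <<'E'
from fit import *
A=[]
for n in("top","side"):
    f=cam(n)
    for t,c in(("jar",(578.4,-79.8)),("can",(560.1,44))):
        u=proj(f,[(*c,7)])[0].astype(int);g=f["frame"][u[1]-38:u[1]+22,u[0]-30:u[0]+30,::-1]
        A.append(cv2.resize(g,(400,300) if 0 else (300,300),interpolation=cv2.INTER_CUBIC))
cv2.imwrite("pics/j.png",np.vstack([np.hstack(A[:2]),np.hstack(A[2:])]))
for n in("top","side"):
    f=cam(n);L=env.trace(n,"jar_c")[0]["pixels"].astype(bool)
    h=cv2.cvtColor(f["frame"],cv2.COLOR_RGB2HSV)
    for nm,c,P,hr in(("jar",(578.4,-79.8),JAR,(4,22)),("can",(560.1,44),CAN,(100,125))):
        # lid only, above disc: mask black lid/white cap via trace restricted; union mask: trace|disc colour
        k=env.trace(n,nm+"_c")[0]["pixels"].astype(bool)
        u=proj(f,[(*c,6)])[0];m=np.zeros((384,512),np.uint8);cv2.circle(m,tuple(int(v) for v in u),26,1,-1)
        col=(h[...,0]>=hr[0])&(h[...,0]<=hr[1])&(h[...,1]>130)&(m>0)
        z0=render(f,DISC,*c,0,4)>0.02
        disc=cv2.dilate(z0.astype(np.uint8),np.ones((5,5)))>0
        print(n,nm,"body, disc zone ignored",fit([(f,k,disc)],P,c,7,False))
E
```

```text
top jar body, disc zone ignored (array([575.3, -76.7]), 7, 626)
top can body, disc zone ignored (array([554.1,  44. ]), 4, 487)
side jar body, disc zone ignored (array([574.5, -77.9]), 33, 759)
side can body, disc zone ignored (array([559. ,  48.4]), 26, 762)
```

View pics/j.png

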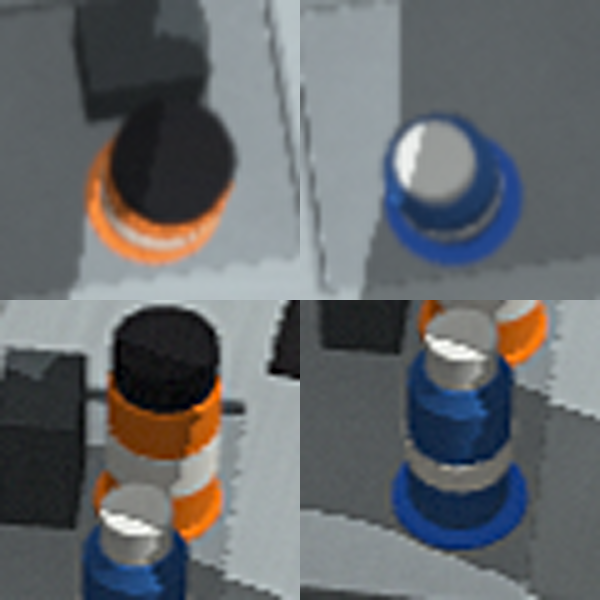

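The can is centred on its disc. The jar looks about 2.6 mm too far forward on its own, because the left disc rim shows wider than the right in the side view and the fits agree. I'll regrip it and nudge it back.

```bash

python3 -m handwheel '[{"gripper":100,"travel":[0.015,-0.035,0],"twist":0},{"gripper":100,"travel":[0.015,-0.035,0],"twist":0},{"gripper":100,"travel":[0.015,-0.035,0],"twist":0},{"gripper":100,"travel":[0.015,-0.035,0],"twist":0},{"gripper":100,"travel":[0.015,-0.035,0],"twist":0}]' >/dev/null
python3 -m handwheel '[{"gripper":100,"travel":[0.015,-0.035,0],"twist":0},{"gripper":100,"travel":[0.015,-0.035,0],"twist":0},{"gripper":100,"travel":[0.015,-0.035,0],"twist":0},{"gripper":100,"travel":[0.015,-0.02,0],"twist":0},{"gripper":100,"travel":[0,0,0],"twist":0}]' >/dev/null
python3 -m handwheel '[{"gripper":100,"travel":[0,0,0],"twist":0},{"gripper":100,"travel":[0,0,0],"twist":0},{"gripper":100,"travel":[0,0,0],"twist":0}]'
python3 go.py 576 -79.7 76.9 8.4
```

```text
time_s: 45.2
ee_pos: [578.1, -80.7, 387.8]
ee_rot: [180.0, 0.0, 8.5]
force: [-0.1, 0.2, 0.2]
gripper_width: 91.5
t45.20 pos [578.1 -80.7 387.8] rot [1.7997e+02 2.0000e-02 8.4500e+00] F [-0.1  0.2  0.2] grip 91.5
twist 0.001  tx -0.0019 ty -0.0013 tz 0.1389
```

```bash

python3 -m handwheel '[{"gripper":100,"travel":[-0.0019,-0.001,0.03],"twist":0},{"gripper":100,"travel":[0,0,0.035],"twist":0},{"gripper":100,"travel":[0,0,0.035],"twist":0},{"gripper":100,"travel":[0,0,0.028],"twist":0},{"gripper":100,"travel":[0,0,0.0105],"twist":0}]' >/dev/null
python3 -m handwheel '[{"gripper":100,"travel":[0,0,0],"twist":0},{"gripper":100,"travel":[0,0,0],"twist":0},{"gripper":100,"travel":[0,0,0],"twist":0},{"gripper":55,"travel":[0,0,0],"twist":0},{"gripper":55,"travel":[0,0,0],"twist":0}]' 30
python3 -m handwheel '[{"gripper":55,"travel":[0,0,0],"twist":0},{"gripper":55,"travel":[0,0,0],"twist":0},{"gripper":55,"travel":[0,0,0],"twist":0},{"gripper":55,"travel":[0,0,0],"twist":0},{"gripper":55,"travel":[0,0,0],"twist":0}]' 30
python3 go.py 578.6 -79.7 76.9 8.4
python3 -m handwheel '[{"gripper":55,"travel":[0,0,-0.003],"twist":0},{"gripper":55,"travel":[0,0,-0.003],"twist":0},{"gripper":55,"travel":[0,0,0],"twist":0},{"gripper":55,"travel":[0,0,0],"twist":0},{"gripper":55,"travel":[0,0,0],"twist":0}]'
python3 go.py 578.6 -79.7 76.9 8.4
```

```text
time_s: 46.03
ee_pos: [576.8, -79.2, 251.1]
ee_rot: [179.9, -0.2, 8.5]
force: [0.1, -1.0, 0.2]
gripper_width: 80.6
time_s: 46.45
ee_pos: [576.6, -79.3, 249.9]
ee_rot: [179.9, -0.1, 8.5]
force: [-0.2, -2.5, 3.4]
gripper_width: 61.5
t46.45 pos [576.6 -79.3 249.9] rot [ 1.7994e+02 -6.0000e-02  8.5400e+00] F [-0.2 -2.5  3.4] grip 61.5
twist 0.002  tx 0.0019 ty 0.0007 tz 0.0010
time_s: 46.87
ee_pos: [576.1, -78.9, 254.8]
ee_rot: [-180.0, 0.1, 8.5]
force: [0.6, -0.1, -4.8]
gripper_width: 61.4
t46.87 pos [576.1 -78.9 254.8] rot [-1.7997e+02  6.0000e-02  8.5300e+00] F [ 0.6 -0.1 -4.8] grip 61.4
twist 0.002  tx 0.0023 ty 0.0012 tz 0.0059
```

```bash

python3 -m handwheel '[{"gripper":55,"travel":[0.0014,0.0004,0],"twist":0},{"gripper":55,"travel":[0.0012,0.0004,0],"twist":0},{"gripper":55,"travel":[0,0,0.003],"twist":0},{"gripper":55,"travel":[0,0,0],"twist":0},{"gripper":55,"travel":[0,0,0],"twist":0}]'
python3 -m handwheel '[{"gripper":55,"travel":[0,0,0.001],"twist":0},{"gripper":55,"travel":[0,0,0.001],"twist":0},{"gripper":55,"travel":[0,0,0.001],"twist":0},{"gripper":55,"travel":[0,0,0],"twist":0},{"gripper":55,"travel":[0,0,0],"twist":0}]'
python3 go.py 579.2 -79.7 76.9 8.4
```

```text
time_s: 47.28
ee_pos: [578.9, -79.4, 252.0]
ee_rot: [-180.0, 0.0, 8.5]
force: [-0.8, -0.6, -4.7]
gripper_width: 61.2
time_s: 47.7
ee_pos: [579.0, -79.4, 249.9]
ee_rot: [180.0, -0.0, 8.5]
force: [-1.2, 0.1, 1.5]
gripper_width: 61.7
t47.70 pos [579.  -79.4 249.9] rot [ 1.7999e+02 -2.0000e-02  8.5200e+00] F [-1.2  0.1  1.5] grip 61.7
twist 0.002  tx 0.0001 ty 0.0003 tz 0.0010
```

```bash

python3 -m handwheel '[{"gripper":70,"travel":[0,0,0],"twist":0},{"gripper":85,"travel":[0,0,0],"twist":0},{"gripper":100,"travel":[0,0,0],"twist":0},{"gripper":100,"travel":[0,0,0],"twist":0},{"gripper":100,"travel":[0,0,0],"twist":0}]' >/dev/null
python3 -m handwheel '[{"gripper":100,"travel":[0,0,-0.03],"twist":0},{"gripper":100,"travel":[0,0,-0.04],"twist":0},{"gripper":100,"travel":[0,0,-0.04],"twist":0},{"gripper":100,"travel":[0,0,-0.03],"twist":0},{"gripper":100,"travel":[-0.015,0.02,0],"twist":0}]' >/dev/null
python3 -m handwheel '[{"gripper":100,"travel":[-0.015,0.035,0],"twist":0},{"gripper":100,"travel":[-0.015,0.035,0],"twist":0},{"gripper":100,"travel":[-0.015,0.035,0],"twist":0},{"gripper":100,"travel":[-0.015,0.035,0],"twist":0},{"gripper":100,"travel":[-0.015,0.035,0],"twist":0}]' >/dev/null
python3 -m handwheel '[{"gripper":100,"travel":[-0.015,0.035,0],"twist":0},{"gripper":100,"travel":[-0.015,0.035,0],"twist":0},{"gripper":100,"travel":[-0.015,0.035,0],"twist":0},{"gripper":100,"travel":[0,0,0],"twist":0},{"gripper":100,"travel":[0,0,0],"twist":0}]'
python3 blocks.py can:560,44,7 jar:578.5,-80,7 wid nar:520,320,2.4,10
python3 - <<'E'
from h import *
A=[]
for n in("top","side"):
    f=cam(n);u=proj(f,[(578.4,-79.8,7)])[0].astype(int);A.append(cv2.resize(f["frame"][u[1]-36:u[1]+20,u[0]-28:u[0]+28,::-1],(400,400),interpolation=cv2.INTER_CUBIC))
cv2.imwrite("pics/k.png",np.hstack(A))
E
```

```text
time_s: 49.37
ee_pos: [489.2, -397.9, 388.8]
ee_rot: [-180.0, 0.0, 8.3]
force: [-0.2, 0.8, -0.5]
gripper_width: 91.5
can top 0.83 [560.4  45.2] 53 453
can side 0.76 [560.5  41. ] 97 758
jar top 0.94 [579.8 -79.1] 29 671
jar side 0.97 [579.6 -85.3] 160 840
wid top 0.77 [643.3 -68.8   7.3] 108 537
wid side 0.77 [643.6 -70.2  12.3] 69 588
nar top 0.56 [522.  323.2   0. ] 39 492
nar side 0.78 [520.1 318.9   3.2] 51 659
```

View pics/k.png

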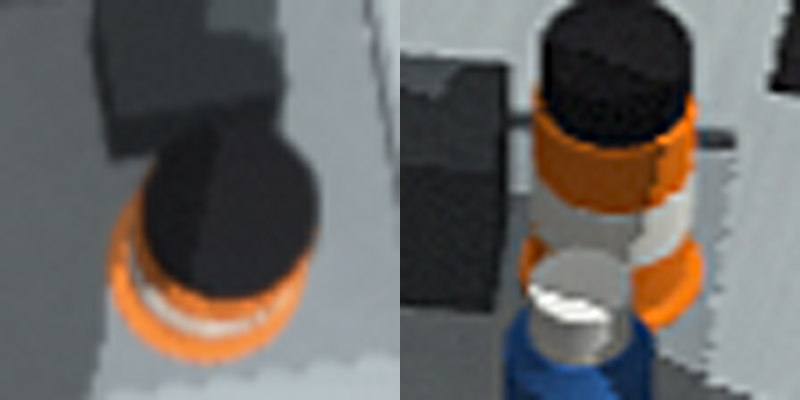

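```bash
python3 -c "
from workcell import env
print(env.job_done())"
```

```text
the job is handed in; nothing more can be done
None
```

I handed the job in at about 50 s of the 128 s allowed.

- **Clearing the way:** I stood the can and then the jar on the mat.
- **Choosing the spacer:** The jig gap measured about 37 mm, which means the 36 mm gap, so the narrow spacer was the one to fetch.
- **Placing the spacer:** It went in with no noticeable side force and came to rest at the height expected for sitting on the base plate.
- **Putting back:** The can went back on the blue disc and the jar on the orange one. The jar first stood about 2.6 mm too far forward, so I gripped it again and moved it back.

Last checks:

| Item | Result |
|---|---|
| Narrow spacer | upright; in the last pictures about 0.5–1 mm off the middle along the jaws and 1–1.5 mm off across the gap |
| Can on blue disc | about 1 mm off centre; the side view put it 1–2 mm off |
| Jar on orange disc | upright, disc rim showing almost equally left and right in the side view |
| Wide spacer | not touched; fitted position unchanged within 1–2 mm |
| Arm | clear of everything, gripper open |

**Disagreements:** The two cameras differ by 2–4 mm along y, so I used their mean, which matched where the gripper found things to about 1 mm. The last side-view fit put the jar about 3 mm further along y. The can partly hides the jar in that view, and the top view and the gripper position did not show this shift, so I left the jar where it was.

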